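# Refit the vegetable cutter after the wash-up

## Robot

A 6-joint arm with a two-finger parallel gripper is mounted at the origin on the work surface. World frame = base frame: x ahead of the robot, y to its left, z up, the work surface at z = 0. Lengths are in m, angles in rad, forces in N, time in s.
With the tool pointing down it reaches from about 0.35 to 0.975 m from the base axis. Payload 4.9 kg.
Tool frame: the origin (TCP) lies on the centre line of the jaws, within the pads' length; the fingertips stand 8 mm ahead of it and the grasp point (between the pads) lies 11 mm behind it; z points along the fingers, y is the direction in which the jaws open and shut (so a half turn about z gives the same grasp; the last joint's range is limited). The gripper opens to 85 mm and grips with 20 to 120 N. Pads are 22 mm wide; open, the fingers measure 114 mm over their backs; the gripper's body (76 mm by 85 mm) begins 54 mm behind the grasp point. The pads swing forward as they close: fully open they stand 13 mm farther back than shut.
Start: joints at [-1.288, 0.053, 1.613, -0, 1.476, -0.119], TCP at [0.244, -0.575, 0.239] pointing down, gripper open.
Joint ranges: [-3.01, 3.01], [-1.01, 2.22], [0.06, 2.58], [-1.02, 4.17], [0.09, 2.62], [-3.14, 3.14]. Speed limits (rad/s): [2.57, 2.57, 3.14, 3.14, 3.14, 3.14].

## Interface

Orientations are given as a rotation vector (axis times angle).
In Python, from station import get_obs, get_image, calibration, finish_job gives the robot as it stands. The module is installed in compiled form; this text tells all that it offers.
- The arm moves only by the shell command python3 -m jog 'ROWS' [FORCE]. ROWS is JSON, a list of rows, each a list of 7 numbers: the shift along the tool's x, y, z in cm, then the turn, a rotation vector about the tool's x, y, z in rad, then the closure in counts, from 0 (fully open) to 255 (shut). In form: [[dx, dy, dz, ax, ay, az, jaw], ...]. A call has 1 to 8 rows; each row is the pose to reach, as a shift and turn from the pose measured when the call began, along the tool's axes at that moment; what a row does not reach only later rows make up. A row lasts 1/12 s, in which the tool goes at most 41.7 mm and 7.16 degrees, less where a joint would pass 70% of its speed; a pose out of reach is approached as far as the arm can. A call with a gripper value outside its range is refused whole. The fingers move at their own pace and stop on an object; FORCE is the grip in N (left out, the last holds). Time passes only in rows, so rows that repeat a pose let the fingers close. It gives the time, the measured TCP pose, the force and the opening at its end, in the units of the state.
- get_obs(): the state, without advancing time (a new reading comes with each control period).
- get_image(name): name is "scene" or "side" or "wrist"; returns the picture (420x560x3 uint8, red, green, blue); there is no depth.
- calibration(name): a dict with "vfov" (degrees; the focal length in pixels is half the picture's height over the tangent of half this angle, whatever the lens; pixels are square), "cx", "cy" (the principal point, pixels), "dist_coeffs" ([k1, k2, p1, p2, k3] as OpenCV has them; the pictures are not rectified), "R" (3x3) and "t" (3): a world point X has camera coordinates R X + t. Camera axes: x right, y down, z forward; pixel columns grow to the right and rows downward; lengths in m; the calibration is good to about 2 mm. A picture is of the moment at which its call begins: read the wrist's pose just before it. calibration takes no time and is no camera call; for the wrist camera it gives the pose at the moment of the call.
- finish_job(): hands the job in, once; it reports no verdict.
The state is a dict: "t": time; "q": joint angles; "dq": joint speeds; "effort": joint torques, N m; "tool_pos": TCP position; "tool_rot": TCP orientation; "contact_force": force on the tool from outside, world axes, zero at the start; "wrist_torque": the same for the moment, N m; "opening": finger opening in m.
Only numpy, scipy, OpenCV 4.12 (cv2) and the standard library are available. Lean on these libraries where they do the work, as an engineer would, in place of code of your own. Each camera call takes 0.05 s, during which the arm holds its last target. There are 200 camera calls.

## Task

Get the vegetable cutter ready for service after the wash-up: seat the ejector plate on the drive spigot, then the slicing disc on the ejector plate, then the hub cap on the slicing disc, each with its flange face down, centred and fully home. Stand every grating disc from the dishwasher basket on edge in the wire disc rack, right down in a slot, one to a slot. Leave everything else on the counter where it is.

Things in the scene. Friction and masses are not known exactly. Their poses are not given: they have to be found in the camera images.
- cutter: bench vegetable cutter, fixed, feed head lifted off; white motor base 270 x 215 mm, 130 mm high, on it an open round aluminium cutting chamber, 180 mm inside, rim 194 mm above the counter, with the steel drive standing in its middle. Origin on the counter under the drive axis; z up. The base reaches 120 mm to -x and 150 mm to +x of the origin
- drive_seat (a point): centre of the flat top of the drive's round shoulder (56 mm across), 150 mm above the counter, where the underside of the ejector plate comes to lie. From it the drive spigot stands up: 34 mm across, 20 mm high, its top 5 mm tapering to 24 mm
- ejector: ejector plate, loose, white plastic, 0.2 kg, boss up on the counter: flange 150 mm across, 8 mm thick, with three low vanes on top (10 mm high, 27 to 71 mm from the axis); central boss 52 mm across, up to 25 mm above the underside; spigot on the boss. The underside has a round recess 37 mm across, 22 mm deep, that fits over a spigot. Origin: centre of the underside; z along the axis, spigot up
- ejector_seat (a point): centre of the flat top of the ejector plate's boss, 25 mm above its underside, where the underside of the slicing disc comes to lie. From it the plate's own spigot stands up, 34 mm across and 20 mm high, its top 5 mm tapering to 24 mm
- slicer: slicing disc, loose, aluminium, 0.34 kg, boss up on the counter: flange 150 mm across, 8 mm thick, two opposite radial steel blades on top (standing up 5 mm at most); boss, spigot and recess of the same sizes as on the ejector plate. Origin: centre of the underside; z along the axis, spigot up
- slicer_seat (a point): centre of the flat top of the slicing disc's boss, 25 mm above its underside, where the underside of the hub cap comes to lie. From it the disc's own spigot stands up, 34 mm across and 20 mm high, its top 5 mm tapering to 24 mm
- cap: hub cap, loose, grey plastic, 0.09 kg, boss up on the counter: flange 76 mm across, 8 mm thick; boss 48 mm across up to 25 mm above the underside, then a shallow dome ending at 34 mm; recess in the underside 37 mm across, 22 mm deep. Origin: centre of the underside; z up along the axis
- basket: half-size dishwasher basket, fixed, grey lattice, 500 x 250 mm, walls 75 mm high; x along its length; origin on the counter under its middle. Grating discs stand on edge in its half nearer the robot, in a row along its y = -20 mm, 50 mm apart, axes along its x, between paired pegs 69 mm high. White plates in the far half (tops up to 190 mm) stay
- rack: stainless wire disc rack, fixed, four slots in a row along its y, 50 mm apart, 204 x 125 mm; origin on the counter under its middle. A disc stands on edge in a slot, axis along y, on two rails (x = -45 and 45 mm, tops at 26 mm) between pairs of wires 13 mm apart (2.5 mm play to each side) that splay to 26 mm from 60 to 78 mm above the counter
- slot1 (a point): where the middle of a disc fully down in slot 1 of the rack lies: 87 mm above the counter, at y = -75 mm of the rack; y along the disc's axis. All slots start empty
- slot2 (a point): where the middle of a disc fully down in slot 2 of the rack lies: 87 mm above the counter, at y = -25 mm of the rack; y along the disc's axis. All slots start empty
- slot3 (a point): where the middle of a disc fully down in slot 3 of the rack lies: 87 mm above the counter, at y = 25 mm of the rack; y along the disc's axis. All slots start empty
- slot4 (a point): where the middle of a disc fully down in slot 4 of the rack lies: 87 mm above the counter, at y = 75 mm of the rack; y along the disc's axis. All slots start empty
- disc1 (a point): grating disc grater1 (may be absent), loose, aluminium, 0.3 kg: plate 150 mm across and 8 mm thick, rows of dark flush teeth, on one face a hub 52 mm across and 17 mm high. This point is the middle of the plate; its y is the disc's axis, hub on the +y side. Starts on edge in the basket, middle 87 mm and top 162 mm above the counter, leaning a little
- disc2 (a point): grating disc grater2 (may be absent), loose, aluminium, 0.3 kg: plate 150 mm across and 8 mm thick, rows of dark flush teeth, on one face a hub 52 mm across and 17 mm high. This point is the middle of the plate; its y is the disc's axis, hub on the +y side. Starts on edge in the basket, middle 87 mm and top 162 mm above the counter, leaning a little
- disc3 (a point): grating disc grater3 (may be absent), loose, aluminium, 0.3 kg: plate 150 mm across and 8 mm thick, rows of dark flush teeth, on one face a hub 52 mm across and 17 mm high. This point is the middle of the plate; its y is the disc's axis, hub on the +y side. Starts on edge in the basket, middle 87 mm and top 162 mm above the counter, leaning a little
- disc4 (a point): grating disc grater4 (may be absent), loose, aluminium, 0.3 kg: plate 150 mm across and 8 mm thick, rows of dark flush teeth, on one face a hub 52 mm across and 17 mm high. This point is the middle of the plate; its y is the disc's axis, hub on the +y side. Starts on edge in the basket, middle 87 mm and top 162 mm above the counter, leaning a little
- ramekin: small white ceramic ramekin, 68 mm across, 42 mm high, loose bystander; origin: centre of its foot
- mill: dark wooden pepper mill, 190 mm high, 60 mm across, loose bystander; origin: centre of its foot
- tub: white round food tub, 100 mm across, 85 mm high, loose bystander; origin: centre of its foot
- shaker: steel salt shaker, 44 mm across, 85 mm high, loose bystander; origin: centre of its foot
Things that resemble listed ones, but are neither listed nor needed, are in the scene too. Leave any yellow look-alike of the part that bears disc3 alone.

How it is judged:
On the way, in this order (a step that is already met when the one before it is completed fails the run):
1. the ejector plate is seated on the drive and let go (horizontal distance between ejector and drive_seat below 0.004 m and z of ejector in the frame of drive_seat between -0.003 and 0.003 m and angle between ejector's own z axis and vertical below 0.05 rad and contact force between the fingers and ejector below 0.2 N), for 0.2 s.
2. the slicing disc is seated on the ejector plate and let go (horizontal distance between ejector and drive_seat below 0.004 m and z of ejector in the frame of drive_seat between -0.003 and 0.003 m and angle between each of ejector, slicer's own z axis and vertical below 0.05 rad and horizontal distance between slicer and ejector_seat below 0.004 m and z of slicer in the frame of ejector_seat between -0.003 and 0.003 m and contact force between the fingers and slicer below 0.2 N), for 0.2 s.
3. the hub cap is seated on the slicing disc and let go (horizontal distance between ejector and drive_seat below 0.004 m and z of ejector in the frame of drive_seat between -0.003 and 0.003 m and angle between each of ejector, slicer, cap's own z axis and vertical below 0.05 rad and horizontal distance between slicer and ejector_seat below 0.004 m and z of slicer in the frame of ejector_seat between -0.003 and 0.003 m and horizontal distance between cap and slicer_seat below 0.004 m and z of cap in the frame of slicer_seat between -0.003 and 0.003 m and contact force between the fingers and cap below 0.2 N), for 0.2 s.
At the end, for the whole second after the job is handed in: Plate on drive, disc on plate, cap on disc: each within 4 mm of centre, 3 mm of its seat height, 0.05 rad of level. Every grating disc: middle within 14 mm of a slot point of the rack, axis within 0.2 rad of the rack's y (horizontal distance between ejector and drive_seat below 0.004 m and z of ejector in the frame of drive_seat between -0.003 and 0.003 m and angle between each of ejector, slicer, cap's own z axis and vertical below 0.05 rad and horizontal distance between slicer and ejector_seat below 0.004 m and z of slicer in the frame of ejector_seat between -0.003 and 0.003 m and horizontal distance between cap and slicer_seat below 0.004 m and z of cap in the frame of slicer_seat between -0.003 and 0.003 m and linear speed of each of ejector, slicer, cap below 0.02 m/s and (distance between disc1 and slot1 below 0.014 m or distance between disc1 and slot2 below 0.014 m or distance between disc1 and slot3 below 0.014 m or distance between disc1 and slot4 below 0.014 m) and angle between the y axis of each of disc1, disc2, disc3, disc4 and the y axis of rack, either way round below 0.2 rad and (distance between disc2 and slot1 below 0.014 m or distance between disc2 and slot2 below 0.014 m or distance between disc2 and slot3 below 0.014 m or distance between disc2 and slot4 below 0.014 m) and (distance between disc3 and slot1 below 0.014 m or distance between disc3 and slot2 below 0.014 m or distance between disc3 and slot3 below 0.014 m or distance between disc3 and slot4 below 0.014 m) and (distance between disc4 and slot1 below 0.014 m or distance between disc4 and slot2 below 0.014 m or distance between disc4 and slot3 below 0.014 m or distance between disc4 and slot4 below 0.014 m)); the robot touches nothing.
It fails at once if a bystander (ramekin, mill, tub or shaker) is knocked more than 30 mm from its place (distance of any of ramekin, mill, tub, shaker from where it was at the start of the episode above 0.03 m).
Of grater1, grater2, grater3, grater4 only 2 to 4 are there at a start; the rules pass over those that are not, and their reading is None.
At some moment in a run one of ejector, slicer, cap may be knocked a few centimetres aside while the robot is not near it.
It also fails if it takes over 210 s, if anything falls off the work surface, if the arm or the gripper's body presses on something with over 40 N, if the wrist force passes 120 N, or if a joint passes its speed limit or range.

## Working session

There is one attempt and no reset: what is moved stays moved. The work goes in short steps, Python scripts to look and compute and a shell command to move; the robot and the scene stay as the last step left them, time stands still between calls to the robot, and variables do not carry over. Pictures are saved under pics/ and viewed, about 12 in all and at most 16, crops included, and the job is handed in when it is done.

```bash
mkdir -p pics; ls
cat > h.py <<'E'
import numpy as np, cv2, sys
from station import get_obs, get_image, calibration
from scipy.spatial.transform import Rotation as Ro
def save(n,im): cv2.imwrite('pics/'+n+'.png',cv2.cvtColor(im,cv2.COLOR_RGB2BGR))
def K(c):
    f=210/np.tan(np.radians(c['vfov'])/2); return np.array([[f,0,c['cx']],[0,f,c['cy']],[0,0,1.]])
def ray(c,uv):
    p=cv2.undistortPoints(np.array(uv,float).reshape(-1,1,2),K(c),np.array(c['dist_coeffs'],float)).reshape(-1,2)
    R=np.array(c['R']);t=np.array(c['t']); d=np.c_[p,np.ones(len(p))]@R; return -R.T@t,d
def onz(c,uv,z):
    o,d=ray(c,uv); return o+d*((z-o[2])/d[:,2])[:,None]
def proj(c,X):
    R=np.array(c['R']);return cv2.projectPoints(np.array(X,float).reshape(-1,1,3),cv2.Rodrigues(R)[0],np.array(c['t'],float),K(c),np.array(c['dist_coeffs'],float))[0].reshape(-1,2)
def pose():
    o=get_obs(); return np.array(o['tool_pos']),Ro.from_rotvec(o['tool_rot'])
def go(target,yaw=None):
    """shift in tool axes (cm) to target; yaw=tool y-axis heading (deg) desired with tool down -> rotvec"""
    p,R=pose(); s=R.inv().apply(np.array(target)-p)*100; rv=np.zeros(3)
    if yaw is not None:
        best=None
        for k in (0,180):
            a=np.radians(yaw+k); y=np.array([np.cos(a),np.sin(a),0]); z=np.array([0,0,-1.]); x=np.cross(y,z)
            r=(R.inv()*Ro.from_matrix(np.c_[x,y,z])).as_rotvec()
            if best is None or np.linalg.norm(r)<np.linalg.norm(best): best=r
        rv=best
    print('shift',s.round(2),'turn',rv.round(3))
E
python3 - <<'E'
from h import *
o=get_obs();print({k:np.round(v,3).tolist() for k,v in o.items()})
for n in('scene','side','wrist'):
    im=get_image(n);save(n+'0',im);np.save('pics/'+n+'0.npy',im);c=calibration(n);o_,d=ray(c,[[280,210]]);print(n,o_.round(3),d.round(2),c['vfov'],np.round(c['dist_coeffs'],3))
a=cv2.imread('pics/scene0.png');cv2.imwrite('pics/sceneL.png',cv2.resize(a,(800,600),interpolation=cv2.INTER_CUBIC))
a=cv2.imread('pics/side0.png');cv2.imwrite('pics/sideL.png',cv2.resize(a,(800,600),interpolation=cv2.INTER_CUBIC))
E
```

```text
pics
{'t': 0.0, 'q': [-1.288, 0.053, 1.614, -0.0, 1.476, -0.119], 'dq': [0.0, -0.001, -0.0, 0.0, -0.0, -0.001], 'effort': [-0.0, -39.368, -37.017, -0.0, 0.007, -0.0], 'tool_pos': [0.244, -0.575, 0.238], 'tool_rot': [-3.076, -0.626, 0.0], 'contact_force': [0.396, 0.179, 0.482], 'wrist_torque': [-0.031, 0.021, -0.017], 'opening': 0.086}
scene [1.191 0.56  1.295] [[-0.46 -0.4  -0.79]] 43.44876551645247 [-0.14  0.    0.    0.    0.  ]
side [ 0.317 -0.918  1.092] [[ 0.12  0.69 -0.71]] 45.84472258775003 [-0.17  0.    0.    0.    0.  ]
wrist [ 0.318 -0.545  0.373] [[-0.29 -0.12 -0.95]] 67.42352079955214 [0.014 0.    0.    0.    0.   ]
```

View pics/sceneL.png

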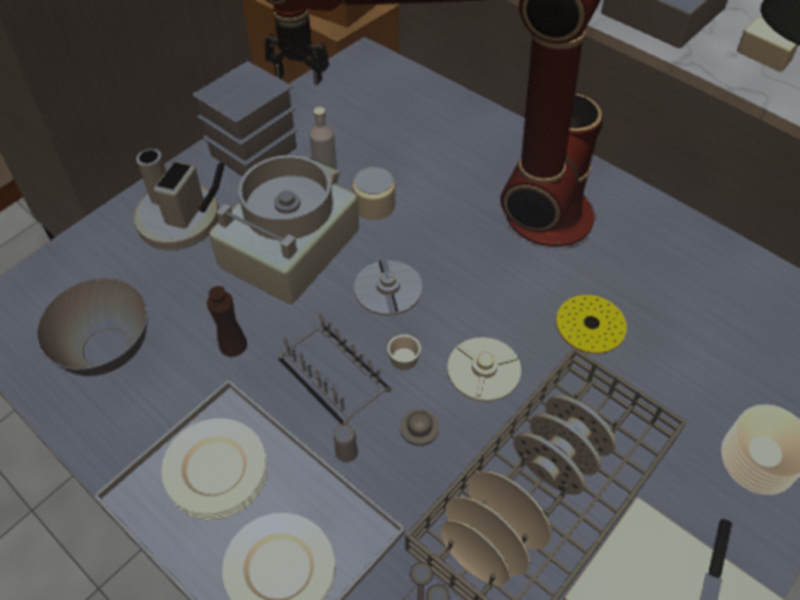

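View pics/sideL.png

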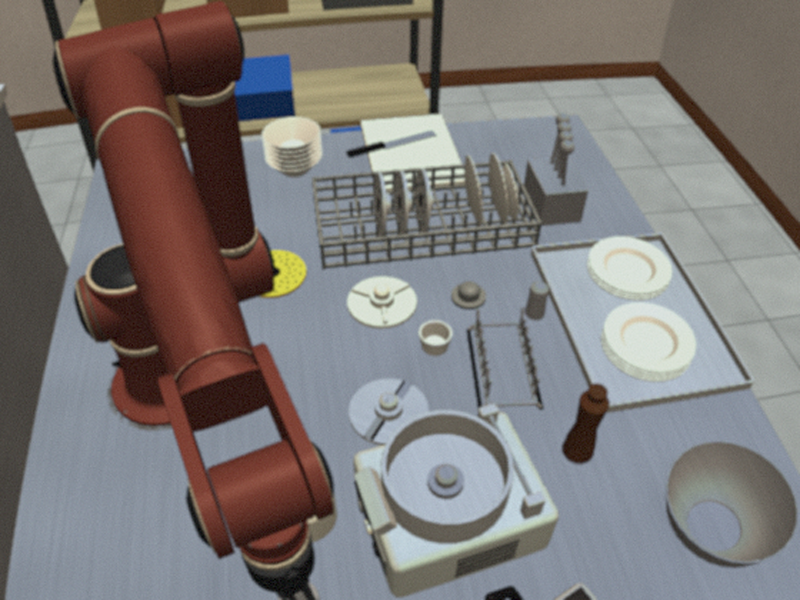

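Scene (800×600): cutter drive (287,199), slicer (388,283), ejector (485,360), cap (419,425), rack around (335,370), three grating discs in the basket at (550,460), (565,440), (580,425). The yellow disc at (592,322) is the look-alike and stays. I see the mill (228,322), ramekin (404,350), shaker (345,441) and tub (374,192).

Run:
```python
from h import *
cs,cd=calibration('scene'),calibration('side')
def P(n,s,d,z):
    a=onz(cs,[np.array(s)*.7],z)[0];b=onz(cd,[np.array(d)*.7],z)[0] if d else a*np.nan
    print(n,a.round(3),b.round(3))
P('drive top',(287,197),(445,474),.17)
P('ej spig',(485,356),(382,290),.045)
P('sl spig',(388,280),(389,402),.045)
P('cap',(420,419),(469,288),.034)
P('yellow',(592,322),None,.008)
P('ramek',(404,342),(435,328),.042)
P('mill top',(218,295),(597,394),.19)
P('shaker top',(344,433),(538,290),.085)
P('tub',(374,182),None,.085)
for s in((280,360),(345,418),(388,388),(322,325)):P('rack bot',s,None,.02)
for d in((478,404),(541,405),(526,324),(470,330)):P('rack bot',(0,0),d,.02)
for s in((577,355),(685,420),(412,545)):P('basket',s,None,.075)
for d in((313,180),(322,262),(540,235),(522,165)):P('basket side',(0,0),d,.075)
# disc tops
P('d',(578,400),(423,172),.162);P('d',(552,420),(401,172),.162);P('d',(527,437),(380,174),.162)
```

```text
drive top [ 0.486 -0.372  0.17 ] [ 0.476 -0.387  0.17 ]
ej spig [0.457 0.146 0.045] [0.457 0.14  0.045]
sl spig [ 0.439 -0.129  0.045] [ 0.428 -0.151  0.045]
cap [0.646 0.136 0.034] [0.644 0.128 0.034]
yellow [0.216 0.255 0.008] [nan nan nan]
ramek [0.536 0.001 0.042] [0.547 0.019 0.042]
mill top [ 0.763 -0.265  0.19 ] [ 0.745 -0.297  0.19 ]
shaker top [0.78  0.069 0.085] [0.767 0.05  0.085]
tub [ 0.266 -0.326  0.085] [nan nan nan]
rack bot [ 0.724 -0.169  0.02 ] [nan nan nan]
rack bot [0.733 0.022 0.02 ] [nan nan nan]
rack bot [0.629 0.039 0.02 ] [nan nan nan]
rack bot [ 0.605 -0.166  0.02 ] [nan nan nan]
rack bot [ 0.372 -1.968  0.02 ] [ 0.594 -0.164  0.02 ]
rack bot [ 0.372 -1.968  0.02 ] [ 0.71  -0.186  0.02 ]
rack bot [ 0.372 -1.968  0.02 ] [0.741 0.019 0.02 ]
rack bot [ 0.372 -1.968  0.02 ] [0.622 0.021 0.02 ]
basket [0.354 0.291 0.075] [nan nan nan]
basket [0.343 0.529 0.075] [nan nan nan]
basket [0.854 0.294 0.075] [nan nan nan]
basket side [ 0.408 -1.859  0.075] [0.342 0.516 0.075]
basket side [ 0.408 -1.859  0.075] [0.339 0.214 0.075]
basket side [ 0.408 -1.859  0.075] [0.829 0.229 0.075]
basket side [ 0.408 -1.859  0.075] [0.867 0.501 0.075]
d [0.492 0.364 0.162] [0.588 0.385 0.162]
d [0.555 0.352 0.162] [0.539 0.393 0.162]
d [0.61  0.338 0.162] [0.491 0.392 0.162]
```

```bash
python3 -m jog '[[0,0,-15,0,0,0,0],[0,0,-15,0,0,0,0],[0,0,-15,0,0,0,0],[0,0,-15,0,0,0,0],[0,0,-15,0,0,0,0],[0,0,-15,0,0,0,0]]' 40; python3 -c "
from h import *
go([.457,.143,.30]);go([.47,-.1,.39])"
```

```text
t: 0.65
tool_pos: [0.2445, -0.5756, 0.3908]
tool_rot: [3.076, 0.626, 0.0]
contact_force: [0.4, -0.3, -0.7]
opening: 0.0856
shift [ 47.66 -57.85   8.91] turn [0. 0. 0.]
shift [ 3.935e+01 -3.495e+01 -2.000e-02] turn [0. 0. 0.]
```

```bash
python3 -m jog '[[39,-35,0,0,0,0,0],[39,-35,0,0,0,0,0],[39,-35,0,0,0,0,0],[39,-35,0,0,0,0,0],[39,-35,0,0,0,0,0],[39,-35,0,0,0,0,0],[39,-35,0,0,0,0,0],[39,-35,0,0,0,0,0]]' && python3 -m jog '[[14,-29,5,0,0,0,0],[14,-29,5,0,0,0,0],[14,-29,5,0,0,0,0],[14,-29,5,0,0,0,0],[14,-29,5,0,0,0,0],[14,-29,5,0,0,0,0],[14,-29,5,0,0,0,0],[14,-29,5,0,0,0,0]]'; python3 -c "
from h import *
go([.457,.143,.30])"
```

```text
t: 1.32
tool_pos: [0.3857, -0.2709, 0.3865]
tool_rot: [-3.078, -0.626, 0.003]
contact_force: [0.6, 0.3, -0.0]
opening: 0.0856
t: 1.98
tool_pos: [0.4, 0.0531, 0.3335]
tool_rot: [-3.077, -0.627, 0.008]
contact_force: [0.5, -0.6, 0.2]
opening: 0.085
shift [ 8.78 -6.03  3.33] turn [0. 0. 0.]
```

```bash
python3 -m jog '[[8.8,-6,3.3,0,0,0,0],[8.8,-6,3.3,0,0,0,0],[8.8,-6,3.3,0,0,0,0],[8.8,-6,3.3,0,0,0,0],[8.8,-6,3.3,0,0,0,0]]'
python3 - <<'E'
from h import *
c=calibration('wrist');im=get_image('wrist');save('w1',im);np.save('pics/w1.npy',im)
print(pose()[0],proj(c,[[.457,.143,.045],[*pose()[0][:2],.045]]))
E
```

```text
t: 2.4
tool_pos: [0.4561, 0.1436, 0.2965]
tool_rot: [-3.076, -0.631, 0.019]
contact_force: [-0.4, 0.0, -0.1]
opening: 0.0852
[0.45636519 0.14280442 0.29792941] [[282.122589   170.11342343]
 [282.06533803 170.6392104 ]]
```

View pics/w1.png

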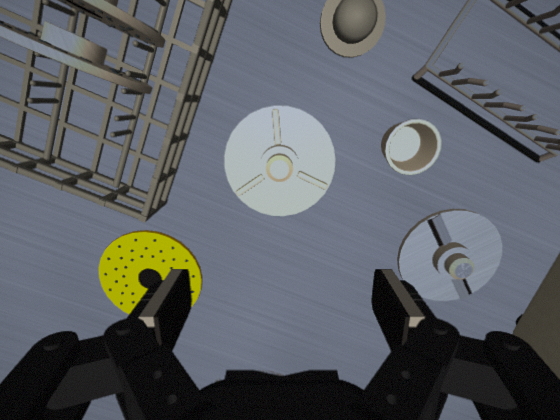

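The ejector's white flange is centred near (280,160) with its spigot at (279,167). The slicer is at (450,255), the cap at (354,18), and the yellow look-alike at (150,275). I'll measure by casting the flange edge onto its plane and fitting a circle.

```bash
cat >> h.py <<'E'
def circle(c,im,mask,seed,z):
    """component of mask nearest to seed -> outer contour cast onto plane z -> circle centre, radius, rms"""
    n,l,st,ce=cv2.connectedComponentsWithStats(cv2.morphologyEx(mask.astype(np.uint8),cv2.MORPH_OPEN,np.ones((3,3))))
    k=min((i for i in range(1,n) if st[i,4]>150),key=lambda i:np.min(np.hypot(*(np.argwhere(l==i)[:,::-1]-seed).T)))
    ct=max(cv2.findContours((l==k).astype(np.uint8),cv2.RETR_EXTERNAL,cv2.CHAIN_APPROX_NONE)[0],key=len)[:,0]
    ct=cv2.convexHull(ct)[:,0]; w=onz(c,ct,z)[:,:2]
    for _ in range(3):
        A=np.c_[2*w,np.ones(len(w))];s=np.linalg.lstsq(A,(w**2).sum(1),rcond=None)[0];r=np.sqrt(s[2]+s[:2]@s[:2])
        e=np.hypot(*(w-s[:2]).T)-r; w=w[abs(e)<max(.0015,2*e.std())]
    return s[:2],r,e.std()
E
python3 - <<'E'
from h import *
im=np.load('pics/w1.npy');c=calibration('wrist');hsv=cv2.cvtColor(im,cv2.COLOR_RGB2HSV)
for s in((280,150),(279,167),(450,250),(354,18),(240,250),(60,20)):print(s,hsv[s[1],s[0]],im[s[1],s[0]])
m=(hsv[...,1]<45)&(hsv[...,2]>150)
print(circle(c,im,m,(280,190),.008))
print(onz(c,[[279,167]],.045))
E
```

```text
(280, 150) [ 99  17 190] [177 186 190]
(279, 167) [ 93  14 187] [177 186 187]
(450, 250) [109  38 162] [138 147 162]
(354, 18) [ 26  35 124] [124 122 107]
(240, 250) [109  43 131] [109 117 131]
(60, 20) [110  44 121] [100 107 121]
(array([0.45753462, 0.14630396]), np.float64(0.0752452208121895), np.float64(0.0001952473803461476))
[[0.45973903 0.14725793 0.045     ]]
```

```bash
python3 -c "
from h import *
go([.4575,.1463,.037])"; python3 -m jog '[[0.2,-0.3,10,0,0,0,0],[0.2,-0.3,18,0,0,0,0],[0.2,-0.3,18,0,0,0,0],[0.2,-0.3,18,0,0,0,0],[0.2,-0.3,18,0,0,0,0],[0.2,-0.3,18,0,0,0,0],[0.2,-0.3,18,0,0,0,0]]';python3 -c "
from h import *
go([.4575,.1463,.037])"
```

```text
shift [ 0.48 -0.18 26.09] turn [0. 0. 0.]
t: 3.03
tool_pos: [0.4547, 0.1452, 0.1176]
tool_rot: [-3.077, -0.626, 0.018]
contact_force: [-0.4, -0.7, 1.1]
opening: 0.0855
shift [0.39 0.03 8.06] turn [0. 0. 0.]
```

```bash
python3 -c "
from h import *
go([.4575,.1463,.037],-67)"; python3 -m jog '[[0.4,0,4,0,0,0,0],[0.4,0,8,0,0,0,0],[0.4,0,8,0,0,0,0],[0.4,0,8,0,0,0,0],[0.4,0,8,0,0,0,0]]' && python3 -m jog '[[0,0,0,0,0,0,255],[0,0,0,0,0,0,255],[0,0,0,0,0,0,255],[0,0,0,0,0,0,255],[0,0,0,0,0,0,255],[0,0,0,0,0,0,255],[0,0,0,0,0,0,255],[0,0,0,0,0,0,255]]' 50;python3 -c "
from h import *
go([.4575,.1463,.037],-67)"
```

```text
shift [0.39 0.03 8.06] turn [-0.004  0.011 -0.   ]
t: 3.45
tool_pos: [0.46, 0.1468, 0.041]
tool_rot: [-3.078, -0.625, 0.009]
contact_force: [0.4, -0.0, 1.3]
opening: 0.0856
t: 4.12
tool_pos: [0.461, 0.1471, 0.0427]
tool_rot: [-3.077, -0.625, 0.006]
contact_force: [-2.1, -0.5, 7.6]
opening: 0.0305
shift [-0.35 -0.06  0.57] turn [-0.002  0.004 -0.001]
```

```bash
python3 -m jog '[[0,0,0,0,0,0,0],[0,0,0,0,0,0,0],[0,0,0,0,0,0,0],[0,0,0,0,0,0,0],[-0.35,0,0.3,0,0,0,0],[-0.35,0,0.7,0,0,0,0],[-0.35,0,0.7,0,0,0,0],[-0.35,0,0.7,0,0,0,0]]' && python3 -c "
from h import *
go([.4575,.1463,.035],-67)"
```

```text
t: 4.78
tool_pos: [0.4572, 0.1456, 0.035]
tool_rot: [-3.077, -0.625, 0.009]
contact_force: [0.2, -0.2, -0.0]
opening: 0.085
shift [ 0.06 -0.05 -0.  ] turn [-0.002  0.005 -0.001]
```

```bash
python3 -m jog '[[0,0,0,0,0,0,255],[0,0,0,0,0,0,255],[0,0,0,0,0,0,255],[0,0,0,0,0,0,255],[0,0,0,0,0,0,255],[0,0,0,0,0,0,255],[0,0,0,0,0,0,255],[0,0,0,0,0,0,255]]' 60;python3 -c "
from h import *
go([.4575,.1463,.035],-67)"
```

```text
t: 5.45
tool_pos: [0.4577, 0.1457, 0.0356]
tool_rot: [-3.077, -0.625, 0.007]
contact_force: [-0.1, -0.1, 3.3]
opening: 0.0313
shift [ 0.01 -0.06  0.06] turn [-0.002  0.004 -0.001]
```

```bash
python3 -m jog '[[0,0,-2,0,0,0,255],[0,0,-5,0,0,0,255],[0,0,-5,0,0,0,255],[0,0,-5,0,0,0,255],[0,0,-5,0,0,0,255]]';python3 - <<'E'
from h import *
o=get_obs();print(o['contact_force'],o['opening'],o['wrist_torque'])
im=get_image('wrist');save('w2',im)
E
```

```text
t: 5.87
tool_pos: [0.457, 0.1455, 0.0843]
tool_rot: [-3.077, -0.625, 0.01]
contact_force: [-0.8, 0.1, -3.1]
opening: 0.0315
[-0.77062572  0.12340587 -3.06849954] 0.03146050403600104 [-0.0202979   0.02881648  0.00642055]
```

View pics/w2.png

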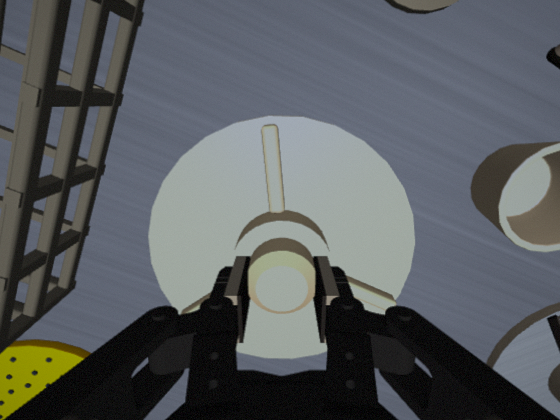

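Ejector is held by the spigot (≈283,285), flange level beneath. I'm carrying it to a viewpoint behind the drive.

```bash
python3 -m jog '[[0,0,-15,0,0,0,255],[0,0,-25,0,0,0,255],[0,0,-25,0,0,0,255],[0,0,-25,0,0,0,255],[0,0,-25,0,0,0,255],[0,0,-25,0,0,0,255],[0,0,-25,0,0,0,255]]';python3 -c "
from h import *
go([.371,-.428,.33],-67)"
```

```text
t: 6.5
tool_pos: [0.4611, 0.1459, 0.3423]
tool_rot: [-3.078, -0.625, -0.009]
contact_force: [1.0, -0.2, -0.9]
opening: 0.031
shift [-30.7   49.32   1.07] turn [ 0.    -0.006 -0.001]
```

```bash
python3 -m jog '[[-16,25,1,0,0,0,255],[-16,25,1,0,0,0,255],[-16,25,1,0,0,0,255],[-16,25,1,0,0,0,255],[-16,25,1,0,0,0,255],[-16,25,1,0,0,0,255],[-16,25,1,0,0,0,255],[-16,25,1,0,0,0,255]]';python3 -c "
from h import *
go([.371,-.428,.33],-67)"
```

```text
t: 7.17
tool_pos: [0.4095, -0.1519, 0.3287]
tool_rot: [-3.081, -0.612, -0.001]
contact_force: [-0.5, 1.0, -2.7]
opening: 0.0313
shift [-14.12  24.04  -0.16] turn [-0.001 -0.001 -0.009]
```

```bash
python3 -m jog '[[-14,24,0,0,0,0,255],[-14,24,0,0,0,0,255],[-14,24,0,0,0,0,255],[-14,24,0,0,0,0,255],[-14,24,0,0,0,0,255],[-14,24,0,0,0,0,255],[-14,24,0,0,0,0,255],[-14,24,0,0,0,0,255]]';python3 - <<'E'
from h import *
print(pose()[0]);c=calibration('wrist');im=get_image('wrist');save('w3',im);np.save('pics/w3.npy',im)
import json;json.dump({k:np.array(v).tolist() for k,v in c.items()},open('pics/w3.json','w'))
E
```

```text
t: 7.83
tool_pos: [0.3701, -0.4315, 0.3245]
tool_rot: [-3.079, -0.604, 0.004]
contact_force: [-0.9, 1.2, -2.5]
opening: 0.0313
[ 0.37011964 -0.43147381  0.32445585]
```

View pics/w3.png

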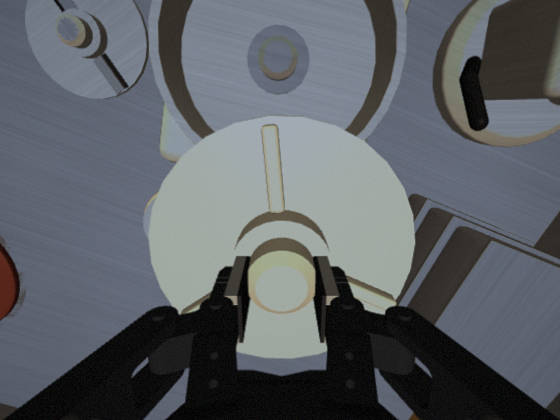

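Drive: shoulder disc spans x 247–310, y 25–94 in the picture; spigot around (279,57). The held plate covers the lower half.

Run:
```python
from h import *
import json
c=json.load(open('pics/w3.json'));im=np.load('pics/w3.npy')
p=onz(c,[[247,59],[310,59],[279,25],[279,94]],.15);print(p.round(4),p.mean(0),np.linalg.norm(p[0]-p[1]),np.linalg.norm(p[2]-p[3]))
print(onz(c,[[279,57]],.17))
hsv=cv2.cvtColor(im,cv2.COLOR_RGB2HSV)
m=(hsv[...,1]<45)&(hsv[...,2]>165)
m[:, :150]=0; m[:112]=0
print(circle(c,im,m,(230,200),.3245-.0356+.008), hsv[59,255],hsv[20,279])
# edge refinement of shoulder: canny points near ring
g=cv2.GaussianBlur(cv2.cvtColor(im,cv2.COLOR_RGB2GRAY),(3,3),0);e=cv2.Canny(g,15,40)
yx=np.argwhere(e>0)[:,::-1];w=onz(c,yx,.15)[:,:2];c0=p.mean(0)[:2]
for _ in range(4):
    r=np.hypot(*(w-c0).T);s=w[abs(r-.028)<.004]
    A=np.c_[2*s,np.ones(len(s))];q=np.linalg.lstsq(A,(s**2).sum(1),rcond=None)[0];c0=q[:2]
print('shoulder',c0,np.sqrt(q[2]+c0@c0),len(s))
```

```text
[[ 0.4681 -0.3586  0.15  ]
 [ 0.4893 -0.4105  0.15  ]
 [ 0.5035 -0.375   0.15  ]
 [ 0.4519 -0.3959  0.15  ]] [ 0.47821156 -0.38500264  0.15      ] 0.056038041444145335 0.05561759500090018
[[ 0.4780624  -0.38554748  0.17      ]]
(array([ 0.37103437, -0.43195487]), np.float64(0.07408124862226369), np.float64(0.00023527297611723592)) [110  47 119] [108  35 147]
shoulder [ 0.4776047  -0.38435474] 0.027810782091396927 242
```

```bash
python3 -c "
from h import *
go([.4771,-.3845,.25],-68)"; python3 -m jog '[[11.5,0,0,0,0,0,255],[11.5,0,3,0,0,0,255],[11.5,0,7,0,0,0,255],[11.5,0,7,0,0,0,255],[11.5,0,7,0,0,0,255],[11.5,0,7,0,0,0,255]]';python3 -c "
from h import *
go([.4771,-.3845,.1856],-68)"
```

```text
shift [11.52 -0.04  7.48] turn [-0.006  0.     0.005]
t: 8.38
tool_pos: [0.4768, -0.3826, 0.2516]
tool_rot: [-3.071, -0.609, 0.008]
contact_force: [-0.2, -0.4, -1.2]
opening: 0.0312
shift [-0.03  0.26  6.59] turn [-0.012  0.003  0.007]
```

```bash
python3 -m jog '[[0,0.2,2,-0.012,0,0,255],[0,0.2,4.3,-0.012,0,0,255],[0,0.2,4.3,-0.012,0,0,255],[0,0.2,4.3,-0.012,0,0,255]]';python3 -c "
from h import *
go([.4771,-.3845,.1856],-68)"
```

```text
t: 8.72
tool_pos: [0.4766, -0.3839, 0.2087]
tool_rot: [-3.082, -0.61, 0.005]
contact_force: [0.6, -0.6, -1.6]
opening: 0.0313
shift [0.03 0.08 2.31] turn [-0.001  0.003  0.007]
```

```bash
python3 -m jog '[[0,0.1,1,0,0,0,255],[0,0.1,1.5,0,0,0,255],[0,0.1,2,0,0,0,255],[0,0.1,2.3,0,0,0,255],[0,0.1,2.3,0,0,0,255],[0,0.1,2.3,0,0,0,255]]';python3 -c "
from h import *
go([.4771,-.3845,.1856],-68)"
```

```text
t: 9.22
tool_pos: [0.477, -0.3851, 0.1857]
tool_rot: [3.082, 0.61, -0.005]
contact_force: [0.7, 0.2, -2.1]
opening: 0.0312
shift [ 0.03 -0.05  0.01] turn [-0.     0.003  0.007]
```

```bash
python3 -m jog '[[0,0,0.2,0,0,0,255],[0,0,0.2,0,0,0,255],[0,0,0.3,0,0,0,255],[0,0,0.3,0,0,0,255]]'
```

```text
t: 9.55
tool_pos: [0.4773, -0.3851, 0.1855]
tool_rot: [3.081, 0.61, -0.004]
contact_force: [-3.6, 4.6, 8.1]
opening: 0.0311
```

```bash
python3 -m jog '[[0,0,0,0,0,0,60],[0,0,0,0,0,0,60],[0,0,0,0,0,0,60],[0,0,0,0,0,0,60],[0,0,0,0,0,0,60]]'; python3 -m jog '[[0,0,-3,0,0,0,0],[0,0,-7,0,0,0,0],[0,0,-11,0,0,0,0],[0,0,-15,0,0,0,0],[0,0,-15,0,0,0,0],[0,0,-15,0,0,0,0]]';python3 - <<'E'
from h import *
print(pose()[0]);c=calibration('wrist');im=get_image('wrist');save('w4',im)
hsv=cv2.cvtColor(im,cv2.COLOR_RGB2HSV);m=(hsv[...,1]<45)&(hsv[...,2]>165)
s=proj(c,[[.478,-.385,.15],[.478,-.385,.195]]);print(s)
print(circle(c,im,m,s[0]+[0,-30],.158))
go([.43,-.14,.25],-68)
E
```

```text
t: 9.97
tool_pos: [0.4772, -0.3852, 0.1852]
tool_rot: [3.081, 0.61, -0.005]
contact_force: [0.1, 0.3, -0.5]
opening: 0.0652
t: 10.47
tool_pos: [0.4786, -0.3861, 0.3396]
tool_rot: [3.075, 0.608, 0.002]
contact_force: [0.3, 0.4, -0.5]
opening: 0.0852
[ 0.47855956 -0.38611565  0.33962842]
[[277.95121399 184.89853576]
 [277.82304157 196.57199541]]
(array([ 0.47784015, -0.38567623]), np.float64(0.07511084334095912), np.float64(0.00023084711479525838))
shift [  4.94 -24.53   8.56] turn [0.002 0.002 0.007]
```

View pics/w4.png

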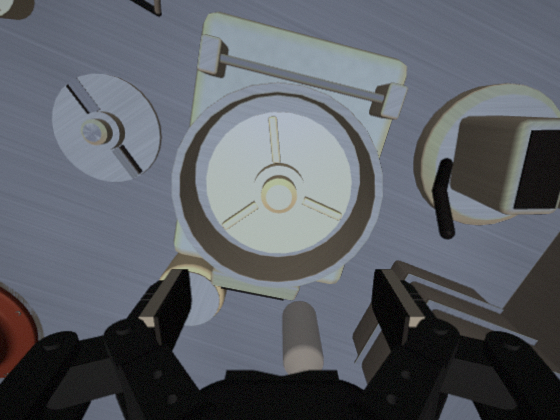

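Ejector seated: centre (0.4778,-0.3857), radius fits 75.1 mm at the expected height. Next the slicer, at (107,128) in this picture.

```bash
python3 -m jog '[[5,-24,8,0,0,0,0],[5,-24,8,0,0,0,0],[5,-24,8,0,0,0,0],[5,-24,8,0,0,0,0],[5,-24,8,0,0,0,0],[5,-24,8,0,0,0,0],[5,-24,8,0,0,0,0],[5,-24,8,0,0,0,0]]';python3 - <<'E'
from h import *
print(pose()[0]);c=calibration('wrist');im=get_image('wrist');save('w5',im)
s=proj(c,[[.43,-.14,.008],[.43,-.14,.045]]);print(s)
g=cv2.GaussianBlur(cv2.cvtColor(im,cv2.COLOR_RGB2GRAY),(3,3),0);e=cv2.Canny(g,20,60)
w=onz(c,np.argwhere(e>0)[:,::-1],.008)[:,:2]
w=w[np.hypot(*(w-[.43,-.14]).T)<.13]
# RANSAC circle centre, r=.075 known
rng=np.random.default_rng(0);best=(0,)
for _ in range(3000):
    a,b=w[rng.choice(len(w),2,False)];d=b-a;L=np.hypot(*d)
    if L<.05 or L>.148: continue
    n=np.array([-d[1],d[0]])/L;h=np.sqrt(.075**2-L*L/4)
    for sg in(1,-1):
        q=(a+b)/2+sg*h*n;k=(abs(np.hypot(*(w-q).T)-.075)<.0012).sum()
        if k>best[0]:best=(k,q)
print(best)
go([*best[1],.12],-68);go([*best[1],.035],-68)
E
```

```text
t: 11.18
tool_pos: [0.4308, -0.1421, 0.2518]
tool_rot: [-3.08, -0.615, 0.01]
contact_force: [-0.3, -0.4, 0.2]
opening: 0.0854
[ 0.43077185 -0.14206199  0.25181015]
[[279.16830826 173.02662078]
 [278.88796432 180.00149492]]
(np.int64(419), array([ 0.46159592, -0.16859592]))
shift [ 1.88  3.44 13.33] turn [0.    0.005 0.008]
shift [ 1.92  3.44 21.83] turn [0.    0.005 0.008]
```

View pics/w5.png

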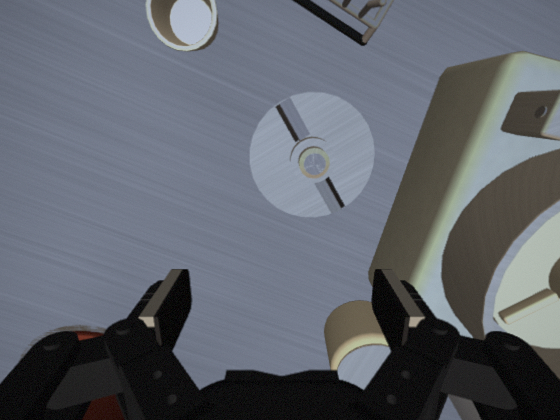

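Run:
```python
from h import *
c=calibration('wrist');print(onz(c,[[312,154]],.008),onz(c,[[314,162]],.045))
p=onz(c,[[249,154],[375,154],[312,92],[312,217]],.008);print(p.mean(0),np.linalg.norm(p[0]-p[1]),np.linalg.norm(p[2]-p[3]))
go([*p.mean(0)[:2],.035],-68)
```

```text
[[ 0.46761081 -0.16978519  0.008     ]] [[ 0.46424902 -0.16993136  0.045     ]]
[ 0.46512369 -0.17086824  0.008     ] 0.15102487471979378 0.1499478631956857
shift [ 2.16  3.78 21.83] turn [0.    0.005 0.008]
```

```bash
python3 - <<'E'
from h import *
c=calibration('wrist');print(onz(c,[[440,70],[405,170],[370,275]],.13))
E
python3 -m jog '[[2,3.6,3,0,0,0,100],[2,3.6,7,0,0,0,100],[2,3.6,11,0,0,0,100],[2,3.6,15,0,0,0,100],[2,3.6,15,0,0,0,100],[2,3.6,15,0,0,0,100]]';python3 - <<'E'
from h import *
print(pose()[0]);c=calibration('wrist');im=get_image('wrist');save('w6',im)
go([.4645,-.1703,.035],-68)
E
```

```text
[[ 0.57323974 -0.2144041   0.13      ]
 [ 0.49721113 -0.22815126  0.13      ]
 [ 0.39875155 -0.24722715  0.13      ]]
t: 11.73
tool_pos: [0.4615, -0.17, 0.1007]
tool_rot: [-3.079, -0.609, 0.016]
contact_force: [0.3, 0.0, 1.2]
opening: 0.0516
[ 0.46150927 -0.16995436  0.10070687]
shift [ 0.14 -0.02  6.89] turn [-0.     0.005  0.007]
```

View pics/w6.png

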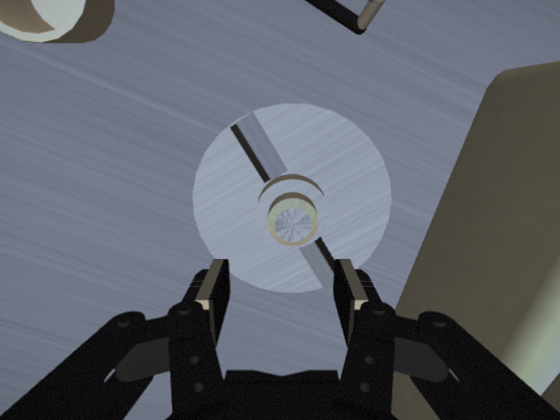

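```bash
python3 - <<'E'
from h import *
c=calibration('wrist')
p=onz(c,[[193,198],[391,198],[292,103],[292,293]],.008);print(p.mean(0),np.linalg.norm(p[0]-p[1]),np.linalg.norm(p[2]-p[3]))
print(onz(c,[[293,222]],.045))
E
python3 -m jog '[[0,0,0,0,0,-0.8,100],[0,0,0,0,0,-0.8,100],[0,0,0,0,0,-0.8,100],[0,0,0,0,0,-0.8,100],[0,0,0,0,0,-0.8,100],[0,0,0,0,0,-0.8,100],[0,0,0,0,0,-0.8,100],[0,0,0,0,0,-0.8,100]]' && python3 -m jog '[[0,0,0,0,0,-0.55,100],[0,0,0,0,0,-0.55,100],[0,0,0,0,0,-0.55,100],[0,0,0,0,0,-0.55,100],[0,0,0,0,0,-0.55,100],[0,0,0,0,0,-0.55,100]]';python3 - <<'E'
from h import *
go([.4645,-.1703,.035],10)
E
```

```text
[ 0.47482147 -0.17600364  0.008     ] 0.1503827017335585 0.15189317561641408
[[ 0.47310066 -0.17616892  0.045     ]]
t: 12.45
tool_pos: [0.4663, -0.1727, 0.1086]
tool_rot: [2.596, 1.76, -0.002]
contact_force: [0.3, -0.2, -0.9]
opening: 0.0518
t: 12.95
tool_pos: [0.4681, -0.1739, 0.1117]
tool_rot: [2.019, 2.394, -0.003]
contact_force: [0.4, -0.1, 0.1]
opening: 0.0519
shift [ 0.49 -0.33  7.67] turn [ 0.005  0.009 -0.005]
```

The two slicer estimates disagree by about 1 cm because I read the calibration after the arm had settled on. I'll look again while it stands still, reading the calibration just before the picture.

```bash
cat >> h.py <<'E'
def shot(n):
    import json
    c={k:np.array(v).tolist() for k,v in calibration('wrist').items()};im=get_image('wrist');save(n,im)
    json.dump(c,open(f'pics/{n}.json','w'));return c,im
E
python3 -m jog '[[0.2,0,0,0,0.008,0,100],[0.2,0,0,0,0.008,0,100],[0.2,0,0,0,0.008,0,100]]'
python3 - <<'E'
from h import *
c,im=shot('w7');print(pose()[0])
for q in([.465,-.1705],[.4748,-.176]): print(proj(c,[[*q,.045]]))
E
```

```text
t: 13.2
tool_pos: [0.4685, -0.1725, 0.1131]
tool_rot: [2.023, 2.396, 0.005]
contact_force: [-1.0, 0.3, 0.1]
opening: 0.0516
[ 0.46817242 -0.17228368  0.11255023]
[[276.97738101 223.11771758]]
[[289.61478    232.62266946]]
```

View pics/w7.png

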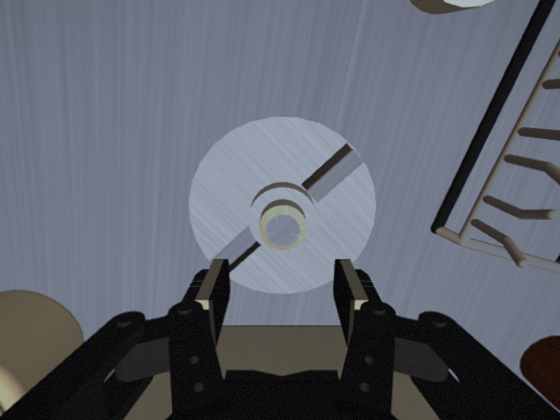

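Slicer spigot top at (283,226), flange x 189–376, y 116–293.

Run:
```python
from h import *
import json;c=json.load(open('pics/w7.json'))
p=onz(c,[[189,205],[376,205],[282.5,116],[282.5,293]],.008);m=(p[:2].mean(0)*[0,0,0]);print(p.round(4),np.linalg.norm(p[0]-p[1]),np.linalg.norm(p[2]-p[3]))
print(onz(c,[[283,226]],.045),p.mean(0))
go([*onz(c,[[283,226]],.045)[0,:2],.035],10)
```

```text
[[ 0.3957 -0.1808  0.008 ]
 [ 0.5424 -0.1561  0.008 ]
 [ 0.4574 -0.1015  0.008 ]
 [ 0.4826 -0.2482  0.008 ]] 0.1488324784662838 0.14887787238397346
[[ 0.46943786 -0.17190594  0.045     ]] [ 0.46951298 -0.17167657  0.008     ]
shift [0.03 0.08 7.76] turn [ 0.006  0.002 -0.006]
```

```bash
python3 -m jog '[[0,0.1,3,0.006,0,0,100],[0,0.1,6,0.006,0,0,100],[0,0.1,7.7,0.006,0,0,100],[0,0.1,7.7,0.006,0,0,100],[0,0.1,7.7,0.006,0,0,100],[0,0.1,7.7,0.006,0,0,100]]';python3 -c "
from h import *
go([.4695,-.1718,.035],10)"
```

```text
t: 13.75
tool_pos: [0.4706, -0.1727, 0.0369]
tool_rot: [2.024, 2.398, -0.001]
contact_force: [0.1, 0.2, 0.5]
opening: 0.0521
shift [ 0.11 -0.09  0.19] turn [ 0.002  0.003 -0.006]
```

```bash
python3 -m jog '[[0.1,-0.1,0.2,0,0,0,100],[0.1,-0.1,0.2,0,0,0,100],[0.1,-0.1,0.2,0,0,0,255],[0.1,-0.1,0.2,0,0,0,255],[0.1,-0.1,0.2,0,0,0,255],[0.1,-0.1,0.2,0,0,0,255],[0.1,-0.1,0.2,0,0,0,255],[0.1,-0.1,0.2,0,0,0,255]]' 70 && python3 -m jog '[[0,0,0,0,0,0,255],[0,0,0,0,0,0,255],[0,0,0,0,0,0,255]]' && python3 -m jog '[[0,0,-3,0,0,0,255],[0,0,-7,0,0,0,255],[0,0,-11,0,0,0,255],[0,0,-15,0,0,0,255],[0,0,-19,0,0,0,255],[0,0,-23,0,0,0,255],[0,0,-26,0,0,0,255],[0,0,-26,0,0,0,255]]';python3 -c "
from h import *
go([.4695,-.1718,.30],10);go([.4778,-.3857,.30],10)"
```

```text
t: 14.42
tool_pos: [0.4701, -0.1723, 0.0364]
tool_rot: [2.024, 2.397, -0.001]
contact_force: [-1.0, 0.9, 6.6]
opening: 0.0311
t: 14.67
tool_pos: [0.4701, -0.1723, 0.0364]
tool_rot: [2.024, 2.397, -0.001]
contact_force: [-0.3, 0.5, 0.4]
opening: 0.0309
t: 15.33
tool_pos: [0.4717, -0.1726, 0.3047]
tool_rot: [2.015, 2.387, 0.003]
contact_force: [1.1, -1.2, -2.1]
opening: 0.0308
shift [ 0.12 -0.21  0.46] turn [ 0.013  0.012 -0.006]
shift [-21.1   -2.99   0.69] turn [ 0.013  0.012 -0.006]
```

```bash
python3 -m jog '[[-21,-3,0.7,0.01,0.01,0,255],[-21,-3,0.7,0.01,0.01,0,255],[-21,-3,0.7,0.01,0.01,0,255],[-21,-3,0.7,0.01,0.01,0,255],[-21,-3,0.7,0.01,0.01,0,255],[-21,-3,0.7,0.01,0.01,0,255],[-21,-3,0.7,0.01,0.01,0,255],[-21,-3,0.7,0.01,0.01,0,255]]';python3 - <<'E'
from h import *
go([.4778,-.3857,.26],10);c,im=shot('w8')
z=pose()[0][2]-.0364
print(pose()[0],proj(c,[[*pose()[0][:2],z+.045],[*pose()[0][:2],z+.008]]))
E
```

```text
t: 16.0
tool_pos: [0.4769, -0.3841, 0.2972]
tool_rot: [-2.027, -2.399, -0.003]
contact_force: [0.5, 1.4, -3.8]
opening: 0.0307
shift [-0.18  0.06  3.72] turn [ 0.001 -0.002 -0.007]
[ 0.47718555 -0.38348985  0.29797952] [[283.53666018 287.70579328]
 [283.02506831 251.92812057]]
```

View pics/w8.png

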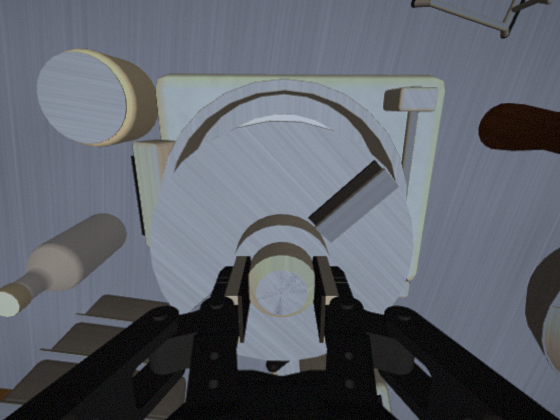

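```bash
python3 -m jog '[[-0.2,0,3,0,0,0,255],[-0.2,0,6,0,0,0,255],[-0.2,0,6,0,0,0,255],[-0.2,0,6,0,0,0,255],[-0.2,0,6,0,0,0,255]]';python3 -c "
from h import *
go([.4778,-.3857,.2114],10)"
```

```text
t: 16.47
tool_pos: [0.4782, -0.3848, 0.2395]
tool_rot: [2.023, 2.4, 0.002]
contact_force: [-0.3, 0.2, -2.1]
opening: 0.0308
shift [-0.08 -0.07  2.81] turn [ 0.003  0.001 -0.004]
```

```bash
python3 -m jog '[[-0.1,-0.1,0.4,0,0,0,255],[-0.1,-0.1,1,0,0,0,255],[-0.1,-0.1,1.5,0,0,0,255],[-0.1,-0.1,2,0,0,0,255],[-0.1,-0.1,2.5,0,0,0,255],[-0.1,-0.1,2.8,0,0,0,255],[-0.1,-0.1,2.8,0,0,0,255]]';python3 -c "
from h import *
go([.4778,-.3857,.2114],10)"
```

```text
t: 17.05
tool_pos: [0.4776, -0.3852, 0.2117]
tool_rot: [2.024, 2.402, 0.004]
contact_force: [-0.4, 5.4, 1.1]
opening: 0.0312
shift [-0.05  0.02  0.03] turn [ 0.003 -0.001 -0.004]
```

```bash
python3 -m jog '[[0,0,0.1,0,0,0,255],[0,0,0.2,0,0,0,255],[0,0,0.2,0,0,0,255],[0,0,0.2,0,0,0,255]]' && python3 -m jog '[[0,0,0,0,0,0,70],[0,0,0,0,0,0,70],[0,0,0,0,0,0,70],[0,0,0,0,0,0,70],[0,0,0,0,0,0,70]]'; python3 -m jog '[[0,0,-3,0,0,0,70],[0,0,-7,0,0,0,0],[0,0,-11,0,0,0,0],[0,0,-14,0,0,0,0],[0,0,-14,0,0,0,0],[0,0,-14,0,0,0,0]]';python3 - <<'E'
from h import *
print(pose()[0]);c,im=shot('w9');s=proj(c,[[.4778,-.3857,.183],[.4778,-.3857,.22]]);print(s)
e=proj(c,[[.4778+.075*np.cos(a),-.3857+.075*np.sin(a),.183] for a in np.linspace(0,6.28,60)])
q=cv2.polylines(im.copy(),[e.astype(int)],True,(255,0,0),1)
save('w9b',q)
E
```

```text
t: 17.38
tool_pos: [0.4776, -0.3851, 0.2116]
tool_rot: [2.023, 2.402, 0.004]
contact_force: [-3.0, 5.5, 6.8]
opening: 0.0307
t: 17.8
tool_pos: [0.4776, -0.3854, 0.2115]
tool_rot: [2.023, 2.401, 0.004]
contact_force: [-0.1, 0.6, 0.7]
opening: 0.0619
t: 18.3
tool_pos: [0.478, -0.3864, 0.355]
tool_rot: [2.019, 2.397, 0.003]
contact_force: [0.0, 0.3, 0.3]
opening: 0.0855
[ 0.47797837 -0.38639346  0.35496246]
[[280.8043833  187.47793681]
 [280.99856934 197.9144626 ]]
```

View pics/w9b.png

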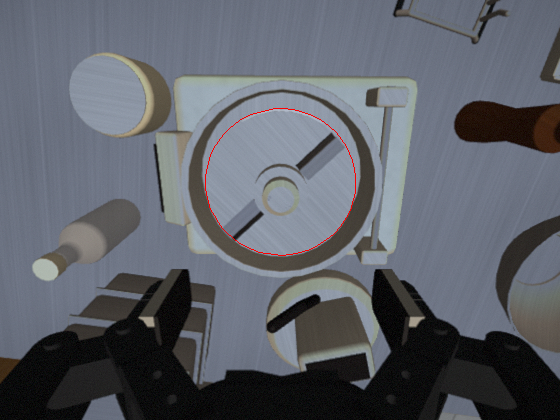

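Slicer seated: it matches the predicted circle at its seat height. Next I look at the rack on the way to the cap.

```bash
python3 -c "
from h import *
go([.665,-.09,.33],10)"; python3 -m jog '[[25.9,23.5,2.5,0,0,0,0],[25.9,23.5,2.5,0,0,0,0],[25.9,23.5,2.5,0,0,0,0],[25.9,23.5,2.5,0,0,0,0],[25.9,23.5,2.5,0,0,0,0],[25.9,23.5,2.5,0,0,0,0],[25.9,23.5,2.5,0,0,0,0],[25.9,23.5,2.5,0,0,0,0]]';python3 -c "
from h import *
go([.665,-.09,.33],10)"
```

```text
shift [25.97 23.5   2.26] turn [ 0.003  0.001 -0.004]
t: 19.02
tool_pos: [0.6559, -0.103, 0.3255]
tool_rot: [-2.024, -2.402, -0.0]
contact_force: [0.7, -1.2, -0.0]
opening: 0.0856
shift [ 1.12  1.12 -0.45] turn [-0.    -0.001 -0.004]
```

```bash
python3 -m jog '[[1,1,-0.5,0,0,0,0],[1,1,-0.5,0,0,0,0],[1,1,-0.5,0,0,0,0]]';python3 - <<'E'
from h import *
c,im=shot('w10');print(pose()[0]);cv2.imwrite('pics/w10L.png',cv2.resize(cv2.imread('pics/w10.png'),(784,588),interpolation=cv2.INTER_CUBIC))
go([.645,.10,.25],10)
E
```

```text
t: 19.27
tool_pos: [0.6637, -0.0909, 0.3281]
tool_rot: [-2.02, -2.401, 0.003]
contact_force: [0.5, -1.0, 1.1]
opening: 0.0855
[ 0.66344835 -0.09192378  0.32878089]
shift [19.22  1.46  7.9 ] turn [-0.003 -0.001 -0.004]
```

View pics/w10L.png

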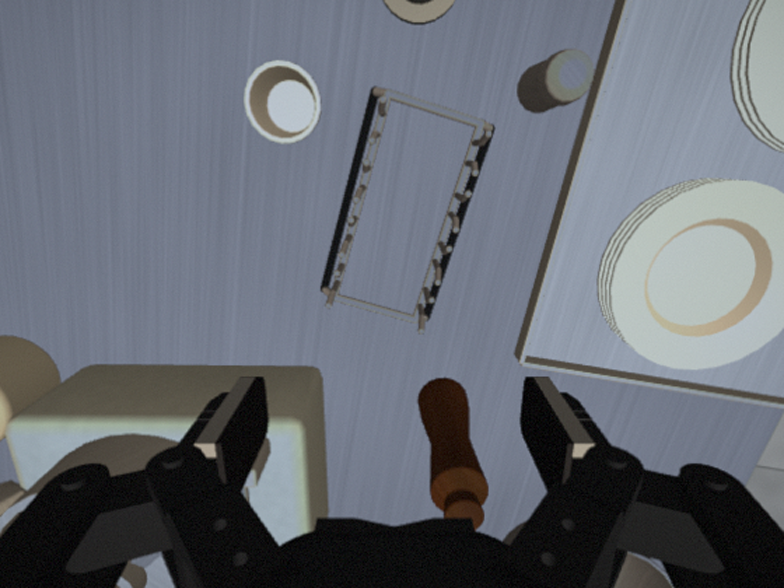

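Rack outline corners in the 784×588 picture: (376,88), (492,125), (430,318), (323,290). The mill stands at (460,490), the ramekin at (283,100) and the shaker at (560,78).

```bash
python3 - <<'E'
from h import *
import json;c=json.load(open('pics/w10.json'))
P=np.array([(376,88),(492,125),(430,318),(323,290)])/1.4
for z in(.005,.015,.025):
    p=onz(c,P,z)[:,:2];print(z,p.round(4).tolist(),p.mean(0).round(4),[round(np.linalg.norm(p[i]-p[(i+1)%4]),4) for i in range(4)],np.degrees(np.arctan2(*(p[0]-p[3])[::-1])),np.degrees(np.arctan2(*(p[1]-p[2])[::-1])))
E
python3 -m jog '[[19,1.5,7.9,0,0,0,0],[19,1.5,7.9,0,0,0,0],[19,1.5,7.9,0,0,0,0],[19,1.5,7.9,0,0,0,0],[19,1.5,7.9,0,0,0,0],[19,1.5,7.9,0,0,0,0],[19,1.5,7.9,0,0,0,0],[19,1.5,7.9,0,0,0,0]]' >/dev/null;python3 - <<'E'
from h import *
c,im=shot('w11');print(pose()[0]);print(proj(c,[[.645,.132,.008]]))
hsv=cv2.cvtColor(im,cv2.COLOR_RGB2HSV)
m=~((hsv[...,0]>98)&(hsv[...,0]<120)&(hsv[...,1]>25)); 
try:
  q,r,e=circle(c,im,m,proj(c,[[.645,.132,.02]])[0],.008);print(q,r,e)
except Exception as x:print(x)
E
```

```text
0.005 [[0.6223, 0.0373], [0.7382, 0.0242], [0.7186, -0.1827], [0.5972, -0.1708]] [ 0.6691 -0.073 ] [np.float64(0.1166), np.float64(0.2078), np.float64(0.1219), np.float64(0.2095)] 83.13857262040665 84.59227104277002
0.015 [[0.6229, 0.0362], [0.7362, 0.0234], [0.7171, -0.179], [0.5984, -0.1673]] [ 0.6686 -0.0717] [np.float64(0.1141), np.float64(0.2033), np.float64(0.1192), np.float64(0.205)] 83.13857262040663 84.59227104277004
0.025 [[0.6235, 0.0351], [0.7343, 0.0226], [0.7156, -0.1753], [0.5996, -0.1639]] [ 0.6682 -0.0704] [np.float64(0.1115), np.float64(0.1987), np.float64(0.1166), np.float64(0.2004)] 83.13857262040662 84.59227104277002
[0.64619798 0.09582505 0.25076979]
[[286.93885949 144.90731292]]
[0.64500953 0.134359  ] 0.03815662864418457 0.00011638084504187803
```

```bash
python3 -c "
from h import *
go([.645,.1344,.019],10)"; python3 -m jog '[[3.6,0.5,5,0,0,0,0],[3.6,0.5,10,0,0,0,0],[3.6,0.5,15,0,0,0,0],[3.6,0.5,18,0,0,0,0],[3.6,0.5,18,0,0,0,0],[3.6,0.5,18,0,0,0,0],[3.6,0.5,18,0,0,0,0]]';python3 -c "
from h import *
go([.645,.1344,.019],10)"
```

```text
shift [ 3.82  0.57 23.18] turn [-0.002 -0.    -0.007]
t: 20.62
tool_pos: [0.6448, 0.1304, 0.0704]
tool_rot: [-2.029, -2.396, 0.004]
contact_force: [-0.1, 0.6, 2.0]
opening: 0.0858
shift [0.39 0.11 5.14] turn [-0.004 -0.    -0.009]
```

```bash
python3 -m jog '[[0.4,0.1,2,-0.004,0,0,0],[0.4,0.1,4,-0.004,0,0,0],[0.4,0.1,5.1,-0.004,0,0,0],[0.4,0.1,5.1,-0.004,0,0,0],[0.4,0.1,5.1,-0.004,0,0,0],[0.4,0.1,5.1,-0.004,0,0,0]]';python3 - <<'E'
from h import *
go([.645,.1344,.019],10)
E
```

```text
t: 21.12
tool_pos: [0.6467, 0.1343, 0.022]
tool_rot: [2.029, 2.395, 0.005]
contact_force: [-0.1, 0.1, 0.2]
opening: 0.0855
shift [ 0.04 -0.17  0.3 ] turn [ 0.004  0.    -0.009]
```

```bash
python3 -m jog '[[0,-0.2,0.3,0,0,0,0],[0,-0.2,0.3,0,0,0,0],[0,-0.2,0.3,0,0,0,255],[0,-0.2,0.3,0,0,0,255],[0,-0.2,0.3,0,0,0,255],[0,-0.2,0.3,0,0,0,255],[0,-0.2,0.3,0,0,0,255],[0,-0.2,0.3,0,0,0,255]]' 50 && python3 -m jog '[[0,0,0,0,0,0,255],[0,0,0,0,0,0,255]]' && python3 -m jog '[[0,0,-3,0,0,0,255],[0,0,-7,0,0,0,255],[0,0,-11,0,0,0,255],[0,0,-15,0,0,0,255],[0,0,-19,0,0,0,255],[0,0,-23,0,0,0,255],[0,0,-29,0,0,0,255],[0,0,-29,0,0,0,255]]';python3 -c "
from h import *
go([.4778,-.3857,.30],10)"
```

```text
t: 21.78
tool_pos: [0.6454, 0.1341, 0.0197]
tool_rot: [2.028, 2.394, 0.006]
contact_force: [-0.6, -0.6, 3.7]
opening: 0.046
t: 21.95
tool_pos: [0.6454, 0.1341, 0.0198]
tool_rot: [2.028, 2.394, 0.006]
contact_force: [-0.6, 0.2, 2.2]
opening: 0.0458
t: 22.62
tool_pos: [0.6452, 0.1341, 0.3164]
tool_rot: [2.024, 2.39, 0.015]
contact_force: [1.3, -0.3, 0.6]
opening: 0.0462
shift [-48.51 -25.08   1.34] turn [ 0.014  0.001 -0.009]
```

```bash
python3 -m jog '[[-24,-13,0.5,0.014,0,0,255],[-24,-13,0.5,0.014,0,0,255],[-24,-13,0.5,0.014,0,0,255],[-24,-13,0.5,0.014,0,0,255],[-24,-13,0.5,0.014,0,0,255],[-24,-13,0.5,0.014,0,0,255],[-24,-13,0.5,0.014,0,0,255],[-24,-13,0.5,0.014,0,0,255]]'>/dev/null;python3 -c "
from h import *
go([.4778,-.3857,.30],10)"
```

```text
shift [-24.22 -11.7    0.95] turn [-0.003  0.002 -0.015]
```

```bash
python3 -m jog '[[-24.2,-11.7,1,0,0,0,255],[-24.2,-11.7,1,0,0,0,255],[-24.2,-11.7,1,0,0,0,255],[-24.2,-11.7,1,0,0,0,255],[-24.2,-11.7,1,0,0,0,255],[-24.2,-11.7,1,0,0,0,255],[-24.2,-11.7,1,0,0,0,255],[-24.2,-11.7,1,0,0,0,255]]'>/dev/null;python3 - <<'E'
from h import *
go([.4778,-.3857,.26],10);c,im=shot('w12')
p=pose()[0];z=p[2]-.0198
e=[proj(c,[[p[0]+r*np.cos(a),p[1]+r*np.sin(a),z+h] for a in np.linspace(0,6.28,60)]).astype(int) for r,h in((.038,.008),(.024,.025))]
save('w12b',cv2.polylines(im.copy(),e,True,(255,0,0),1))
E
```

```text
shift [0.28 0.24 3.75] turn [-0.005  0.    -0.02 ]
```

View pics/w12b.png

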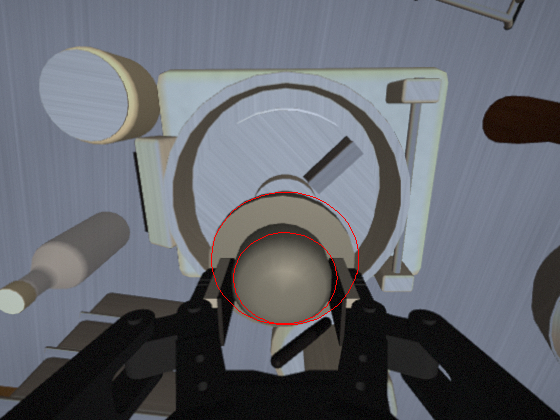

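The cap sits centred in the grip and the stack below is undisturbed.

```bash
python3 -m jog '[[0.2,0.2,2,-0.005,0,0,255],[0.2,0.2,4.5,-0.005,0,0,255],[0.2,0.2,4.5,-0.005,0,0,255],[0.2,0.2,4.5,-0.005,0,0,255],[0.2,0.2,4.5,-0.005,0,0,255]]'>/dev/null;python3 -c "
from h import *
go([.4778,-.3857,.2198],10)"
```

```text
shift [-0.19 -0.18  3.4 ] turn [ 0.002 -0.    -0.016]
```

```bash
python3 -m jog '[[-0.2,-0.2,0.4,0,0,0,255],[-0.2,-0.2,0.9,0,0,0,255],[-0.2,-0.2,1.5,0,0,0,255],[-0.2,-0.2,2,0,0,0,255],[-0.2,-0.2,2.5,0,0,0,255],[-0.2,-0.2,3,0,0,0,255],[-0.2,-0.2,3.3,0,0,0,255],[-0.2,-0.2,3.3,0,0,0,255]]' && python3 -m jog '[[0,0,0.1,0,0,0,255],[0,0,0.2,0,0,0,255],[0,0,0.3,0,0,0,255],[0,0,0.3,0,0,0,255]]';python3 -c "
from h import *
go([.4778,-.3857,.2198],10)"
```

```text
t: 25.08
tool_pos: [0.4775, -0.3858, 0.2202]
tool_rot: [2.039, 2.39, 0.002]
contact_force: [-0.1, -0.7, -2.4]
opening: 0.0463
t: 25.42
tool_pos: [0.4777, -0.3861, 0.2197]
tool_rot: [2.038, 2.388, 0.002]
contact_force: [-2.7, 1.3, 6.9]
opening: 0.0463
shift [ 0.04  0.01 -0.01] turn [ 0.002  0.001 -0.016]
```

```bash
python3 -m jog '[[0,0,0,0,0,0,0],[0,0,0,0,0,0,0],[0,0,0,0,0,0,0],[0,0,0,0,0,0,0],[0,0,0,0,0,0,0]]'; python3 -m jog '[[0,0,-3,0,0,0,0],[0,0,-7,0,0,0,0],[0,0,-11,0,0,0,0],[0,0,-14,0,0,0,0],[0,0,-14,0,0,0,0],[0,0,-14,0,0,0,0]]';python3 - <<'E'
from h import *
c,im=shot('w13')
hsv=cv2.cvtColor(im,cv2.COLOR_RGB2HSV);s=proj(c,[[.4778,-.3857,.208],[.4778,-.3857,.232]]);print(s,hsv[int(s[1,1]),int(s[1,0])])
m=(hsv[...,0]<60)&(hsv[...,1]>25);
print(circle(c,im,m,s[1],.208))
go([.66,-.09,.26],84);go([.67,-.07,.32],84)
E
```

```text
t: 25.83
tool_pos: [0.4776, -0.386, 0.2192]
tool_rot: [2.038, 2.389, 0.002]
contact_force: [-0.0, 0.3, 0.3]
opening: 0.0855
t: 26.33
tool_pos: [0.478, -0.3867, 0.3625]
tool_rot: [2.035, 2.385, 0.001]
contact_force: [0.3, 0.1, -0.6]
opening: 0.0853
[[280.9834034  191.7952676 ]
 [281.09962648 199.02370861]] [ 21  38 136]
(array([ 0.47702147, -0.38542351]), np.float64(0.03706375810547583), np.float64(0.00021858998480557584))
shift [26.38 22.66  9.99] turn [ 0.002  0.002 -1.308]
shift [28.19 23.98  3.99] turn [ 0.002  0.002 -1.308]
```

Cap seated: centre (0.4770,-0.3854), radius 37 mm. One close look at the rack on the way to the basket.

```bash
python3 -c "
from h import *
go([.668,-.085,.26],10)"; python3 -m jog '[[26.7,23.8,0,0,0,0,0],[26.7,23.8,0,0,0,0,0],[26.7,23.8,0,0,0,0,0],[26.7,23.8,0,0,0,0,0],[26.7,23.8,5,0,0,0,0],[26.7,23.8,10,0,0,0,0],[26.7,23.8,10,0,0,0,0],[26.7,23.8,10,0,0,0,0]]';python3 -c "
from h import *
go([.668,-.085,.25],10)"
```

```text
shift [26.75 23.53  9.99] turn [ 0.003  0.001 -0.016]
t: 27.05
tool_pos: [0.6472, -0.1192, 0.2817]
tool_rot: [-2.038, -2.389, 0.0]
contact_force: [0.3, 0.3, 0.1]
opening: 0.0857
shift [3.05 2.6  3.17] turn [-0.001 -0.001 -0.016]
```

```bash
python3 -m jog '[[3,2.6,3,0,0,0,0],[3,2.6,3,0,0,0,0],[3,2.6,3,0,0,0,0],[3,2.6,3,0,0,0,0]]';python3 - <<'E'
from h import *
c,im=shot('w14');print(pose()[0])
# predicted slot geometry overlay from estimate centre (.6686,-.0717), yaw y=84deg
C=np.array([.6686,-.0717]);a=np.radians(84);y=np.array([np.cos(a),np.sin(a)]);x=np.array([y[1],-y[0]])
s=proj(c,[[*(C+x*u+y*v),.078] for v in(-.075,-.025,.025,.075) for u in(-.045,.045)]);print(s.round(0).tolist())
crop=im[20:300,130:430];cv2.imwrite('pics/w14c.png',cv2.resize(cv2.cvtColor(crop,cv2.COLOR_RGB2BGR),None,fx=2.1,fy=2.1,interpolation=cv2.INTER_CUBIC))
E
```

```text
t: 27.38
tool_pos: [0.6671, -0.0855, 0.2497]
tool_rot: [-2.035, -2.388, 0.004]
contact_force: [-0.1, -0.7, 1.6]
opening: 0.0853
[ 0.66766862 -0.08649224  0.25171653]
[[226.0, 233.0], [308.0, 253.0], [236.0, 188.0], [322.0, 211.0], [248.0, 139.0], [338.0, 164.0], [261.0, 84.0], [355.0, 112.0]]
```

View pics/w14c.png

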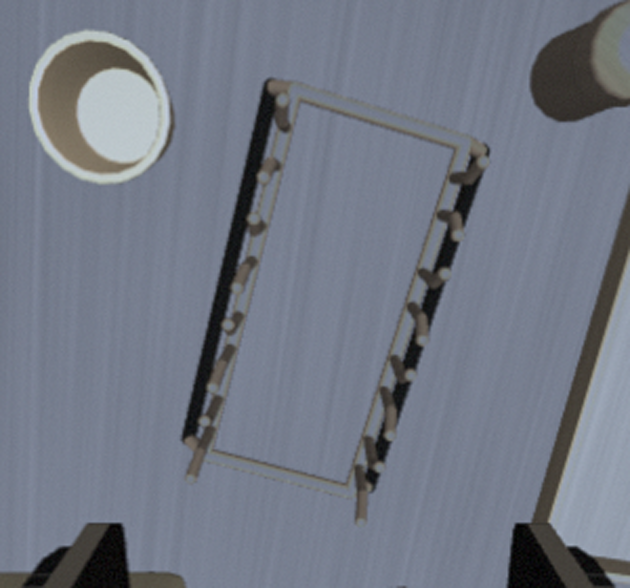

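Wire tips show in pairs for each slot, e.g. slot 4 left (282,98)/(264,177), right (482,160)/(457,235); slot 1 left (205,422)/(192,478), right (378,468)/(361,520).

Run:
```python
from h import *
import json;c=json.load(open('pics/w14.json'))
L=np.array([(282,98),(264,177),(255,219),(238,287),(229,325),(214,387),(205,422),(192,478)],float)
R=np.array([(482,160),(457,235),(445,273),(421,342),(409,375),(390,435),(378,468),(361,520)],float)
f=lambda a:onz(c,a/2.1+[130,20],.078)[:,:2]
l,r=f(L),f(R);l=(l[::2]+l[1::2])/2;r=(r[::2]+r[1::2])/2
print(l.round(4).tolist(),r.round(4).tolist());m=(l+r)/2;print('slots 4..1',m.round(4).tolist())
print(np.linalg.norm(np.diff(m,axis=0),axis=1),np.linalg.norm(l-r,axis=1))
d=m[0]-m[3];print('yaw y',np.degrees(np.arctan2(d[1],d[0])),'perp',[np.degrees(np.arctan2(*(b-a)[::-1])) for a,b in zip(l,r)],'centre',m.mean(0))
go([.545,.355,.36],0)
```

```text
[[0.6313, 0.0064], [0.6261, -0.0438], [0.6204, -0.0936], [0.6146, -0.1437]] [[0.7205, -0.0043], [0.715, -0.0547], [0.7091, -0.1042], [0.7034, -0.1538]]
slots 4..1 [[0.6759, 0.0011], [0.6706, -0.0493], [0.6647, -0.0989], [0.659, -0.1487]]
[0.05060378 0.04999149 0.05013379] [0.08982604 0.08957467 0.08934925 0.08943298]
yaw y 83.56696281152938 perp [np.float64(-6.833173626045739), np.float64(-6.99436058829384), np.float64(-6.817967122707657), np.float64(-6.494381325350814)] centre [ 0.66754155 -0.07396525]
shift [ 45.53  -5.2  -10.81] turn [-0.002 -0.     0.158]
```

```bash
python3 -m jog '[[20,-2,-10,0,0,0.15,0],[27,-3,-10,0,0,0.15,0],[34,-4,-10,0,0,0.15,0],[34,-4,-10,0,0,0.15,0],[34,-4,-10,0,0,0.15,0],[34,-4,-10,0,0,0.15,0],[34,-4,-10,0,0,0.15,0],[34,-4,-10,0,0,0.15,0]]';python3 -m jog '[[10,-1,0,0,0,0,0],[10,-1,0,0,0,0,0],[10,-1,0,0,0,0,0],[10,-1,0,0,0,0,0],[10,-1,0,0,0,0,0]]';python3 - <<'E'
from h import *
c,im=shot('w15');print(pose()[0]);go([.545,.355,.36],0)
s=proj(c,[[x,.385,.162] for x in(.49,.545,.6)]);print(s)
crop=im[0:330];cv2.imwrite('pics/w15c.png',cv2.resize(cv2.cvtColor(crop,cv2.COLOR_RGB2BGR),None,fx=1.42,fy=1.42,interpolation=cv2.INTER_CUBIC))
E
```

```text
t: 28.1
tool_pos: [0.5811, 0.221, 0.3494]
tool_rot: [2.215, 2.226, 0.004]
contact_force: [1.3, 0.6, -0.2]
opening: 0.0855
t: 28.52
tool_pos: [0.5712, 0.3201, 0.3514]
tool_rot: [2.214, 2.224, 0.007]
contact_force: [0.3, -0.9, 0.5]
opening: 0.0854
[0.57135946 0.31934522 0.35097469]
shift [ 3.57 -2.62 -0.91] turn [ 0.005 -0.001  0.003]
[[198.78814701 120.51624623]
 [254.53684485 120.85887333]
 [310.0868482  121.12537198]]
```

View pics/w15c.png

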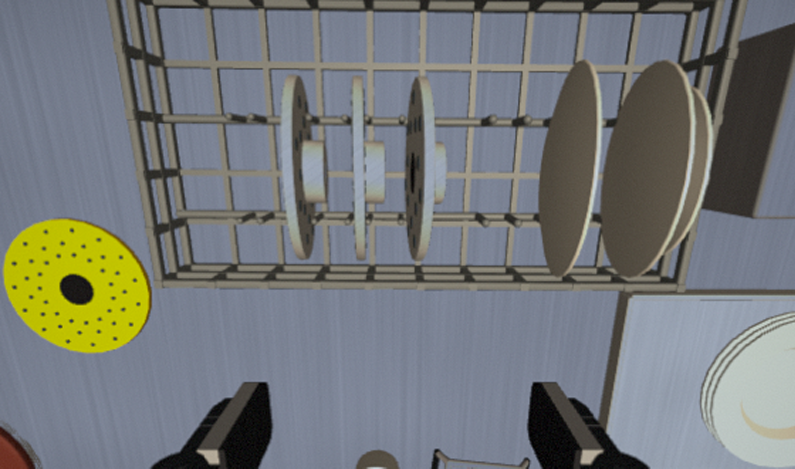

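Three grating discs: top rims at about (289,165), (359,168), (430,165) in the crop (×1.42), hubs all on the right. White plates begin at x≈545. The yellow look-alike at (77,287) lies outside.

Run:
```python
from h import *
import json;c=json.load(open('pics/w15.json'))
print('tops A,B,C',onz(c,np.array([(289,165),(359.5,168),(430,165)])/1.42,.162).round(4).tolist())
# y-ends of discs (front/back extremes at mid height .087)
print(onz(c,np.array([(297,75),(302,259),(357,75),(361,260),(421,75),(417,261)])/1.42,.087).round(4).tolist())
print('pegs',onz(c,np.array([(247,119),(263,217),(310,120),(315,218),(386,121),(383,218),(437,120),(432,219)])/1.42,.069).round(4).tolist())
print('basket',onz(c,np.array([(140,282),(690,288),(120,2),(725,2)])/1.42,.075).round(4).tolist())
print('plate',onz(c,np.array([(590,165)])/1.42,.19).round(4).tolist())
go([.6,.375,.30],0)
```

```text
tops A,B,C [[0.495, 0.3891, 0.162], [0.5437, 0.3874, 0.162], [0.5927, 0.3896, 0.162]]
[[0.4892, 0.456, 0.087], [0.4835, 0.3048, 0.087], [0.5374, 0.4564, 0.087], [0.5372, 0.3041, 0.087], [0.5889, 0.4567, 0.087], [0.5884, 0.3033, 0.087]]
pegs [[0.4402, 0.424, 0.069], [0.4462, 0.3401, 0.069], [0.4944, 0.4236, 0.069], [0.4941, 0.3394, 0.069], [0.5602, 0.4233, 0.069], [0.557, 0.3397, 0.069], [0.6044, 0.4243, 0.069], [0.6024, 0.339, 0.069]]
basket [[0.3263, 0.2789, 0.075], [0.851, 0.2746, 0.075], [0.3519, 0.5078, 0.075], [0.8283, 0.5104, 0.075]]
plate [[0.6921, 0.3907, 0.19]]
shift [5.55 2.86 5.11] turn [ 0.005 -0.001  0.003]
```

```bash
python3 -m jog '[[6,2.1,4,0.005,0,0,133],[6,2.1,8,0.005,0,0,133],[6,2.1,12,0.005,0,0,133],[6,2.1,15,0.005,0,0,133],[6,2.1,15,0.005,0,0,133],[6,2.1,15,0.005,0,0,133]]';python3 -c "
from h import *
go([.5927,.38,.135],0)"
```

```text
t: 29.07
tool_pos: [0.5918, 0.3765, 0.197]
tool_rot: [-2.219, -2.22, 0.012]
contact_force: [0.6, 0.5, 0.3]
opening: 0.0407
shift [0.37 0.13 6.19] turn [-0.007  0.003  0.001]
```

```bash
python3 -m jog '[[0.4,0.1,2,0,0,0,133],[0.4,0.1,4,0,0,0,133],[0.4,0.1,6.2,0,0,0,133],[0.4,0.1,6.2,0,0,0,133],[0.4,0.1,6.2,0,0,0,133],[0.4,0.1,6.2,0,0,0,133]]';python3 -c "
from h import *
go([.5927,.38,.135],0)"; python3 -m jog '[[0,0,0,0,0,0,255],[0,0,0,0,0,0,255],[0,0,0,0,0,0,255],[0,0,0,0,0,0,255],[0,0,0,0,0,0,255],[0,0,0,0,0,0,255],[0,0,0,0,0,0,255],[0,0,0,0,0,0,255]]' 60;python3 -c "
from h import *
go([.5927,.38,.135],0)"
```

```text
t: 29.57
tool_pos: [0.5945, 0.3805, 0.1392]
tool_rot: [-2.221, -2.22, 0.003]
contact_force: [0.6, 0.2, 0.1]
opening: 0.0408
shift [-0.05 -0.18  0.42] turn [-0.002  0.001 -0.   ]
t: 30.23
tool_pos: [0.5933, 0.3812, 0.1428]
tool_rot: [-2.219, -2.219, 0.006]
contact_force: [-8.0, -1.7, 11.3]
opening: 0.0075
shift [-0.12 -0.05  0.78] turn [-0.005  0.     0.   ]
```

```bash
python3 -m jog '[[0,0,-3,0,0,0,255],[0,0,-7,0,0,0,255],[0,0,-11,0,0,0,255],[0,0,-15,0,0,0,255],[0,0,-17,0,0,0,255],[0,0,-17,0,0,0,255]]';python3 - <<'E'
from h import *
print(get_obs()['opening']);go([.6647,-.099,.30],83.4)
E
```

```text
t: 30.73
tool_pos: [0.5961, 0.3824, 0.3214]
tool_rot: [2.22, 2.221, 0.013]
contact_force: [0.7, -0.1, -1.7]
opening: 0.0065
0.006459328246141936
shift [-48.15   6.82   1.92] turn [ 0.009  0.    -1.455]
```

```bash
python3 -m jog '[[-25,3.5,1,0,0,-0.75,255],[-25,3.5,1,0,0,-0.75,255],[-25,3.5,1,0,0,-0.75,255],[-25,3.5,1,0,0,-0.75,255],[-25,3.5,1,0,0,-0.75,255],[-25,3.5,1,0,0,-0.75,255],[-25,3.5,1,0,0,-0.75,255],[-25,3.5,1,0,0,-0.75,255]]';python3 - <<'E'
from h import *
print(get_obs()['opening']);go([.6647,-.099,.30],83.4)
E
```

```text
t: 31.4
tool_pos: [0.6306, 0.1294, 0.3067]
tool_rot: [-1.259, -2.878, -0.007]
contact_force: [-0.0, 0.7, -3.0]
opening: 0.0067
0.0067209171829726595
shift [-19.08 -13.     0.57] turn [ 0.005 -0.001 -0.709]
```

```bash
python3 -m jog '[[-19,-13,0.6,0,0,-0.71,255],[-19,-13,0.6,0,0,-0.71,255],[-19,-13,0.6,0,0,-0.71,255],[-19,-13,0.6,0,0,-0.71,255],[-19,-13,0.6,0,0,-0.71,255],[-19,-13,0.6,0,0,-0.71,255],[-19,-13,0.6,0,0,-0.71,255],[-19,-13,0.6,0,0,-0.71,255]]';python3 - <<'E'
from h import *
print(get_obs()['opening']);go([.6647,-.099,.22],83.4);c,im=shot('w16')
E
```

```text
t: 32.07
tool_pos: [0.6637, -0.0984, 0.2969]
tool_rot: [-0.184, -3.133, -0.01]
contact_force: [-0.6, 1.1, -3.8]
opening: 0.0065
0.006484405682082919
shift [-0.13 -0.09  7.69] turn [ 0.006 -0.003 -0.002]
```

```bash
python3 -m jog '[[-0.1,-0.1,3,0.006,0,0,255],[-0.1,-0.1,6.5,0.006,0,0,255],[-0.1,-0.1,6.5,0.006,0,0,255],[-0.1,-0.1,6.5,0.006,0,0,255],[-0.1,-0.1,6.5,0.006,0,0,255]]';python3 - <<'E'
from h import *
go([.6647,-.099,.1428],83.4)
E
```

```text
t: 32.53
tool_pos: [0.665, -0.0966, 0.2337]
tool_rot: [-0.179, -3.135, -0.001]
contact_force: [0.6, -0.4, -2.9]
opening: 0.0069
shift [-0.01 -0.25  9.09] turn [ 0.    -0.001  0.001]
```

```bash
python3 -m jog '[[0,-0.2,1,0,0,0,255],[0,-0.2,2,0,0,0,255],[0,-0.2,2.5,0,0,0,255],[0,-0.2,2.5,0,0,0,255]]' && python3 -c "
from h import *
go([.6647,-.099,.1428],83.4)"
```

```text
t: 32.87
tool_pos: [0.6639, -0.0984, 0.2069]
tool_rot: [-0.179, -3.132, -0.002]
contact_force: [-0.6, 0.0, -4.1]
opening: 0.0066
shift [-0.11 -0.06  6.41] turn [ 0.001 -0.004  0.001]
```

```bash
python3 -m jog '[[-0.1,-0.1,1,0,0,0,255],[-0.1,-0.1,2,0,0,0,255],[-0.1,-0.1,3,0,0,0,255],[-0.1,-0.1,4,0,0,0,255],[-0.1,-0.1,5,0,0,0,255],[-0.1,-0.1,6,0,0,0,255],[-0.1,-0.1,6,0,0,0,255]]' && python3 -c "
from h import *
go([.6647,-.099,.1428],83.4)"
```

```text
t: 33.45
tool_pos: [0.665, -0.0995, 0.146]
tool_rot: [-0.18, -3.133, -0.002]
contact_force: [0.3, 0.1, -2.4]
opening: 0.0068
shift [0.04 0.04 0.32] turn [ 0.001 -0.003  0.001]
```

```bash
python3 -m jog '[[0,0,0.2,0,0,0,255],[0,0,0.4,0,0,0,255],[0,0,0.5,0,0,0,255],[0,0,0.5,0,0,0,255]]' && python3 -m jog '[[0,0,0,0,0,0,165],[0,0,0,0,0,0,165],[0,0,0,0,0,0,165],[0,0,0,0,0,0,165],[0,0,0,0,0,0,165]]' && python3 -m jog '[[0,0,-3,0,0,0,165],[0,0,-7,0,0,0,165],[0,0,-11,0,0,0,165],[0,0,-15,0,0,0,165],[0,0,-15,0,0,0,165]]'
python3 - <<'E'
from h import *
shot('w17');go([.5437,.38,.25],0)
E
```

```text
t: 33.78
tool_pos: [0.667, -0.0999, 0.144]
tool_rot: [0.18, 3.134, 0.0]
contact_force: [0.7, -0.7, 4.8]
opening: 0.0068
t: 34.2
tool_pos: [0.6668, -0.0998, 0.1437]
tool_rot: [0.18, 3.135, 0.0]
contact_force: [-0.2, 0.5, -0.5]
opening: 0.0302
t: 34.62
tool_pos: [0.6699, -0.1007, 0.3055]
tool_rot: [0.179, 3.118, -0.005]
contact_force: [0.3, -0.3, 1.2]
opening: 0.0302
shift [17.99 46.31  4.82] turn [0.009 0.012 1.456]
```

```bash
python3 -m jog '[[9,24,0,0,0,0.75,140],[9,24,0,0,0,0.75,140],[9,24,0,0,0,0.75,140],[9,24,0,0,0,0.75,140],[9,24,0,0,0,0.75,140],[9,24,0,0,0,0.75,140],[9,24,0,0,0,0.75,140],[9,24,0,0,0,0.75,140]]' >/dev/null
python3 - <<'E'
from h import *
go([.5437,.38,.22],0)
E
```

```text
shift [21.45 10.19  7.7 ] turn [0.01  0.007 0.711]
```

```bash
python3 -m jog '[[21.5,10.2,0,0.01,0.007,0.71,140],[21.5,10.2,0,0.01,0.007,0.71,140],[21.5,10.2,0,0.01,0.007,0.71,140],[21.5,10.2,2,0.01,0.007,0.71,140],[21.5,10.2,4,0.01,0.007,0.71,140],[21.5,10.2,7.5,0.01,0.007,0.71,140],[21.5,10.2,7.5,0.01,0.007,0.71,140],[21.5,10.2,7.5,0.01,0.007,0.71,140]]'
python3 - <<'E'
from h import *
go([.5437,.38,.137],0)
E
```

```text
t: 36.0
tool_pos: [0.5399, 0.3806, 0.2137]
tool_rot: [-2.214, -2.223, 0.018]
contact_force: [-0.4, -0.1, -2.3]
opening: 0.0385
shift [-0.02  0.47  7.67] turn [-0.011  0.005  0.004]
```

```bash
python3 -m jog '[[0,0.4,2,-0.011,0,0,140],[0,0.4,4,-0.011,0,0,140],[0,0.4,6,-0.011,0,0,140],[0,0.4,7.7,-0.011,0,0,140],[0,0.4,7.7,-0.011,0,0,140],[0,0.4,7.7,-0.011,0,0,140]]' && python3 -c "
from h import *
go([.5437,.38,.137],0)" && python3 -m jog '[[0,0,0,0,0,0,255],[0,0,0,0,0,0,255],[0,0,0,0,0,0,255],[0,0,0,0,0,0,255],[0,0,0,0,0,0,255],[0,0,0,0,0,0,255],[0,0,0,0,0,0,255],[0,0,0,0,0,0,255]]' 60
```

```text
t: 36.5
tool_pos: [0.5433, 0.3784, 0.1358]
tool_rot: [2.216, 2.222, -0.009]
contact_force: [0.4, 0.3, -0.2]
opening: 0.0388
shift [ 0.16  0.04 -0.12] turn [-0.002  0.007  0.003]
t: 37.17
tool_pos: [0.5412, 0.3785, 0.138]
tool_rot: [-2.218, -2.224, 0.017]
contact_force: [-8.3, -2.3, 8.7]
opening: 0.0075
```

```bash
python3 -m jog '[[0,0,-3,0,0,0,255],[0,0,-7,0,0,0,255],[0,0,-11,0,0,0,255],[0,0,-15,0,0,0,255],[0,0,-17,0,0,0,255],[0,0,-17,0,0,0,255]]'>/dev/null;python3 - <<'E'
from h import *
print(get_obs()['opening']);go([.6704,-.049,.30],83.4)
E
python3 -m jog '[[-23,6,1,0,0,-0.75,255],[-23,6,1,0,0,-0.75,255],[-23,6,1,0,0,-0.75,255],[-23,6,1,0,0,-0.75,255],[-23,6,1,0,0,-0.75,255],[-23,6,1,0,0,-0.75,255],[-23,6,1,0,0,-0.75,255],[-23,6,1,0,0,-0.75,255]]';python3 - <<'E'
from h import *
print(get_obs()['opening']);go([.6704,-.049,.30],83.4)
E
```

```text
0.0070812620299817485
shift [-43.03  12.42   1.78] turn [ 0.003  0.004 -1.452]
t: 38.33
tool_pos: [0.6051, 0.149, 0.3043]
tool_rot: [1.254, 2.88, -0.002]
contact_force: [0.3, 0.3, -3.2]
opening: 0.0072
0.0071686114203556115
shift [-18.94  -8.71   0.46] turn [-0.001  0.001 -0.706]
```

```bash
python3 -m jog '[[-19,-8.7,0.5,0,0,-0.705,255],[-19,-8.7,0.5,0,0,-0.705,255],[-19,-8.7,0.5,0,0,-0.705,255],[-19,-8.7,0.5,0,0,-0.705,255],[-19,-8.7,0.5,0,0,-0.705,255],[-19,-8.7,0.5,0,0,-0.705,255],[-19,-8.7,0.5,0,0,-0.705,255],[-19,-8.7,0.5,0,0,-0.705,255]]';python3 - <<'E'
from h import *
go([.6704,-.049,.228],83.4)
E
```

```text
t: 39.0
tool_pos: [0.6704, -0.0482, 0.2978]
tool_rot: [-0.187, -3.134, -0.001]
contact_force: [-0.3, 0.9, -2.6]
opening: 0.0065
shift [-0.03 -0.08  6.98] turn [ 0.    -0.002 -0.004]
```

```bash
python3 -m jog '[[0,-0.1,3,0,0,0,255],[0,-0.1,6,0,0,0,255],[0,-0.2,8,0,0,0,255],[0,-0.2,8.5,0,0,0,255],[0,-0.2,8.5,0,0,0,255]]' && python3 -c "
from h import *
go([.6704,-.049,.138],83.4)"
```

```text
t: 39.42
tool_pos: [0.6683, -0.0477, 0.2098]
tool_rot: [-0.185, -3.128, -0.002]
contact_force: [0.1, 0.3, -3.9]
opening: 0.007
shift [-0.28 -0.11  7.17] turn [ 0.001 -0.008 -0.003]
```

```bash
python3 -m jog '[[-0.2,-0.1,0.5,0,0,0,255],[-0.2,-0.1,1,0,0,0,255],[-0.2,-0.1,2,0,0,0,255],[-0.2,-0.1,3,0,0,0,255],[-0.2,-0.1,4,0,0,0,255],[-0.2,-0.1,5,0,0,0,255],[-0.2,-0.1,6.5,0,0,0,255],[-0.2,-0.1,6.7,0,0,0,255]]' && python3 -c "
from h import *
go([.6704,-.049,.138],83.4)"
```

```text
t: 40.08
tool_pos: [0.6706, -0.0491, 0.1424]
tool_rot: [-0.186, -3.131, -0.002]
contact_force: [1.1, -0.1, 3.6]
opening: 0.0069
shift [0.02 0.01 0.44] turn [ 0.001 -0.005 -0.003]
```

```bash
python3 -m jog '[[0,0,0.2,0,0,0,255],[0,0,0.4,0,0,0,255],[0,0,0.5,0,0,0,255],[0,0,0.5,0,0,0,255]]' && python3 -m jog '[[0,0,0,0,0,0,165],[0,0,0,0,0,0,165],[0,0,0,0,0,0,165],[0,0,0,0,0,0,165],[0,0,0,0,0,0,165]]' && python3 -m jog '[[0,0,-3,0,0,0,165],[0,0,-7,0,0,0,165],[0,0,-11,0,0,0,165],[0,0,-15,0,0,0,165],[0,0,-15,0,0,0,165]]'
python3 - <<'E'
from h import *
shot('w18');go([.495,.38,.22],0)
E
```

```text
t: 40.42
tool_pos: [0.673, -0.0496, 0.1405]
tool_rot: [0.186, 3.135, 0.001]
contact_force: [2.1, -0.1, 5.4]
opening: 0.0071
t: 40.83
tool_pos: [0.6727, -0.0495, 0.1398]
tool_rot: [0.186, 3.136, 0.001]
contact_force: [0.7, 1.6, 0.7]
opening: 0.0302
t: 41.25
tool_pos: [0.6761, -0.0503, 0.3015]
tool_rot: [0.185, 3.119, -0.002]
contact_force: [1.4, -1.1, 2.4]
opening: 0.0302
shift [23.07 40.58  7.45] turn [0.009 0.01  1.452]
```

```bash
python3 -m jog '[[11,21,0,0,0,0.75,140],[11,21,0,0,0,0.75,140],[11,21,0,0,0,0.75,140],[11,21,0,0,0,0.75,140],[11,21,0,0,0,0.75,140],[11,21,0,0,0,0.75,140],[11,21,0,0,0,0.75,140],[11,21,0,0,0,0.75,140]]' >/dev/null
python3 - <<'E'
from h import *
go([.494,.38,.22],0)
E
```

```text
shift [22.05  6.12  7.31] turn [0.009 0.006 0.706]
```

```bash
python3 -m jog '[[22,6.4,0,0,0,0.71,140],[22,6.4,0,0,0,0.71,140],[22,6.4,0,0,0,0.71,140],[22,6.4,2,0,0,0.71,140],[22,6.4,4,0,0,0.71,140],[22,6.4,7,0,0,0.71,140],[22,6.4,7,0,0,0.71,140],[22,6.4,7,0,0,0.71,140]]'
python3 - <<'E'
from h import *
go([.494,.38,.137],0)
E
```

```text
t: 42.63
tool_pos: [0.4938, 0.3806, 0.2167]
tool_rot: [2.216, 2.217, -0.007]
contact_force: [-1.0, -0.5, -0.4]
opening: 0.0385
shift [0.   0.01 7.97] turn [0.002 0.008 0.   ]
```

```bash
python3 -m jog '[[0,0,2,0,0.008,0,140],[0,0,4,0,0.008,0,140],[0,0,6,0,0.008,0,140],[0,0,8,0,0.008,0,140],[0,0,8,0,0.008,0,140],[0,0,8,0,0.008,0,140]]' && python3 -c "
from h import *
go([.494,.38,.137],0)" && python3 -m jog '[[0,0,0,0,0,0,255],[0,0,0,0,0,0,255],[0,0,0,0,0,0,255],[0,0,0,0,0,0,255],[0,0,0,0,0,0,255],[0,0,0,0,0,0,255],[0,0,0,0,0,0,255],[0,0,0,0,0,0,255]]' 60 && python3 -m jog '[[0,0,-3,0,0,0,255],[0,0,-7,0,0,0,255],[0,0,-11,0,0,0,255],[0,0,-15,0,0,0,255],[0,0,-17,0,0,0,255],[0,0,-17,0,0,0,255]]';python3 - <<'E'
from h import *
go([.6759,.001,.30],83.4)
E
```

```text
t: 43.13
tool_pos: [0.4948, 0.378, 0.1364]
tool_rot: [2.221, 2.22, -0.001]
contact_force: [0.1, 0.2, 0.6]
opening: 0.0386
shift [ 0.2  -0.08 -0.06] turn [ 0.     0.001 -0.   ]
t: 43.8
tool_pos: [0.4931, 0.3782, 0.1391]
tool_rot: [-2.22, -2.22, 0.007]
contact_force: [-8.5, -3.2, 9.4]
opening: 0.008
t: 44.3
tool_pos: [0.4961, 0.3798, 0.3177]
tool_rot: [2.22, 2.221, 0.013]
contact_force: [-0.3, -0.2, -1.6]
opening: 0.0064
shift [-37.9   17.94   1.71] turn [ 9.000e-03  1.000e-03 -1.455e+00]
```

```bash
python3 -m jog '[[-20,9,1,0.009,0,-0.75,255],[-20,9,1,0.009,0,-0.75,255],[-20,9,1,0.009,0,-0.75,255],[-20,9,1,0.009,0,-0.75,255],[-20,9,1,0.009,0,-0.75,255],[-20,9,1,0.009,0,-0.75,255],[-20,9,1,0.009,0,-0.75,255],[-20,9,1,0.009,0,-0.75,255]]';python3 - <<'E'
from h import *
print(get_obs()['opening']);go([.6759,.001,.30],83.4)
E
```

```text
t: 44.97
tool_pos: [0.5859, 0.1781, 0.3042]
tool_rot: [-1.253, -2.875, 0.002]
contact_force: [-0.7, 0.3, -4.2]
opening: 0.0072
0.007221702622791935
shift [-19.1   -5.46   0.35] turn [-0.002 -0.005 -0.707]
```

```bash
python3 -m jog '[[-19,-5.4,0.4,0,-0.005,-0.707,255],[-19,-5.4,0.4,0,-0.005,-0.707,255],[-19,-5.4,0.4,0,-0.005,-0.707,255],[-19,-5.4,0.4,0,-0.005,-0.707,255],[-19,-5.4,0.4,0,-0.005,-0.707,255],[-19,-5.4,0.4,0,-0.005,-0.707,255],[-19,-5.4,0.4,0,-0.005,-0.707,255],[-19,-5.4,0.4,0,-0.005,-0.707,255]]' && python3 -m jog '[[0,-0.1,3,0,0,0,255],[0,-0.1,6,0,0,0,255],[0,-0.1,8,0,0,0,255],[0,-0.1,8,0,0,0,255],[0,-0.1,8,0,0,0,255]]';python3 - <<'E'
from h import *
go([.6759,.001,.140],83.4)
E
```

```text
t: 45.63
tool_pos: [0.6751, 0.003, 0.2977]
tool_rot: [-0.184, -3.132, 0.001]
contact_force: [-0.1, -0.0, -2.8]
opening: 0.0073
t: 46.05
tool_pos: [0.6732, 0.0037, 0.2158]
tool_rot: [-0.183, -3.128, 0.0]
contact_force: [0.2, -0.7, -2.9]
opening: 0.0069
shift [-0.36 -0.24  7.57] turn [-0.    -0.008 -0.002]
```

```bash
python3 -m jog '[[-0.3,-0.25,0.3,0,0,0,255],[-0.3,-0.25,0.6,0,0,0,255],[-0.3,-0.25,1,0,0,0,255],[-0.3,-0.25,1,0,0,0,255]]' && python3 -c "
from h import *
go([.6759,.001,.14],83.4)"
```

```text
t: 46.38
tool_pos: [0.6759, 0.001, 0.2061]
tool_rot: [-0.183, -3.129, 0.0]
contact_force: [-0.1, -0.6, -4.3]
opening: 0.0069
shift [-0.04  0.01  6.61] turn [-0.    -0.007 -0.002]
```

```bash
python3 -m jog '[[0,0,1,0,0,0,255],[0,0,2,0,0,0,255],[0,0,3,0,0,0,255],[0,0,4,0,0,0,255],[0,0,5,0,0,0,255],[0,0,6,0,0,0,255],[0,0,6.3,0,0,0,255],[0,0,6.3,0,0,0,255]]' && python3 -m jog '[[0,0,0.3,0,0,0,255],[0,0,0.6,0,0,0,255],[0,0,0.6,0,0,0,255]]' && python3 -m jog '[[0,0,0,0,0,0,165],[0,0,0,0,0,0,165],[0,0,0,0,0,0,165],[0,0,0,0,0,0,165],[0,0,0,0,0,0,165]]' && python3 -m jog '[[0,0,-3,0,0,0,165],[0,0,-7,0,0,0,165],[0,0,-11,0,0,0,165],[0,0,-15,0,0,0,165],[0,0,-18,0,0,0,165],[0,0,-18,0,0,0,165]]'
python3 - <<'E'
from h import *
go([.45,.05,.36])
E
```

```text
t: 47.05
tool_pos: [0.6772, 0.0008, 0.1446]
tool_rot: [-0.184, -3.133, 0.0]
contact_force: [1.9, -0.7, 1.3]
opening: 0.0069
t: 47.3
tool_pos: [0.6799, 0.0005, 0.1422]
tool_rot: [0.184, 3.132, -0.001]
contact_force: [2.7, -0.2, 6.3]
opening: 0.0069
t: 47.72
tool_pos: [0.6794, 0.0005, 0.1414]
tool_rot: [0.184, 3.133, -0.001]
contact_force: [0.6, 0.4, -0.2]
opening: 0.0298
t: 48.22
tool_pos: [0.6814, 0.0004, 0.3314]
tool_rot: [0.183, 3.119, -0.002]
contact_force: [0.5, -0.4, 0.8]
opening: 0.0296
shift [23.51  2.22 -3.27] turn [0. 0. 0.]
```

Arm moves clear, then one composite final check from both fixed cameras with the predicted outlines drawn in.

```bash
python3 -m jog '[[26,2,-5,0,0,0,165],[26,2,-5,0,0,0,165],[26,2,-5,0,0,0,165],[26,2,-5,0,0,0,165],[26,2,-5,0,0,0,165],[26,2,-5,0,0,0,165],[26,2,-5,0,0,0,165],[26,2,-5,0,0,0,165]]'
python3 - <<'E'
from h import *
D=np.array([.4778,-.3857]);th=np.linspace(0,2*np.pi,60)
a=np.radians(83.4);y=np.array([np.cos(a),np.sin(a),0]);x=np.array([y[1],-y[0],0]);pan=[]
for n,b in(('scene',(130,90,300,330)),('side',(240,170,440,430))):
    c=calibration(n);im=get_image(n);save('f_'+n,im);big=cv2.resize(im,None,fx=4,fy=4,interpolation=cv2.INTER_CUBIC)
    for r,h in((.038,.208),(.075,.183)):
        e=proj(c,[[D[0]+r*np.cos(t),D[1]+r*np.sin(t),h] for t in th])*4;cv2.polylines(big,[e.astype(int)],True,(255,0,0),1)
    for s in((.6759,.0011),(.6704,-.049),(.6647,-.099)):
        e=proj(c,[np.array([*s,.087])+.075*(np.cos(t)*x+np.sin(t)*np.array([0,0,1])) for t in th])*4;cv2.polylines(big,[e.astype(int)],True,(0,255,0),1)
    p=big[b[1]*4:b[3]*4,b[0]*4:b[2]*4];pan.append(cv2.resize(p,(398,int(398*p.shape[0]/p.shape[1]))))
H=max(p.shape[0] for p in pan);H=min(H,600)
o=np.zeros((H,800,3),np.uint8)
for i,p in enumerate(pan):o[:min(H,len(p)),i*401:i*401+398]=p[:H]
save('final',o)
E
```

```text
t: 48.88
tool_pos: [0.4228, 0.0514, 0.3786]
tool_rot: [0.181, 3.115, -0.002]
contact_force: [1.3, 0.3, 0.1]
opening: 0.0301
```

View pics/final.png

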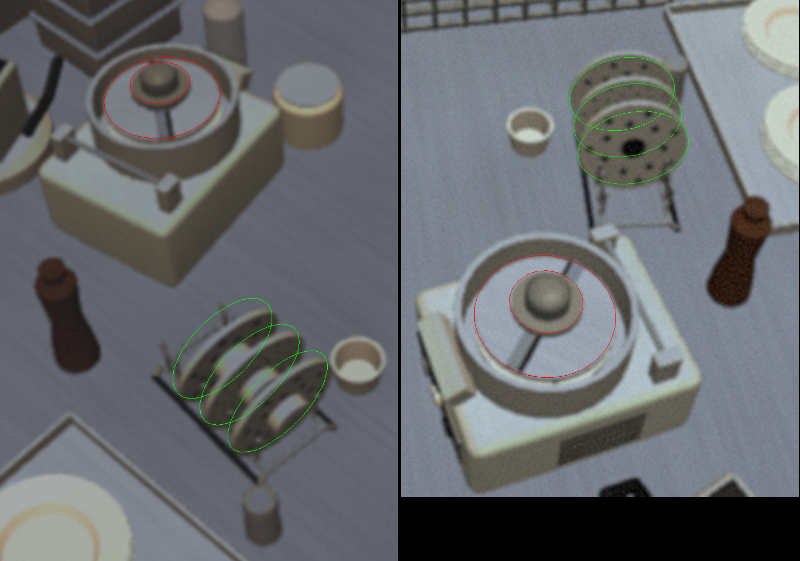

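The stack outlines agree with the cap and slicer in both views. The discs stand in slots 2–4, each leaning slightly to the hub side. As a numeric check I use slot 2's central hole, which is dark at about (633,148) in the right panel.

Run:
```python
from h import *
im=cv2.cvtColor(cv2.imread('pics/f_side.png'),cv2.COLOR_BGR2GRAY);c=calibration('side')
u,v=240+(633-401)/1.99,170+148/1.99
w=im[int(v)-9:int(v)+10,int(u)-9:int(u)+10].astype(float);m=(w<35)
yy,xx=np.argwhere(m).mean(0);uv=[int(u)-9+xx,int(v)-9+yy];print(uv,m.sum())
o,d=ray(c,[uv]);d=d[0]
for z in(.082,.087,.092):
    X=o+d*(z-o[2])/d[2];print('face centre at z',z,X.round(4))
a=np.radians(83.4);y=np.array([np.cos(a),np.sin(a),0]);print('expected face centre',(np.array([.6647,-.099,.087])-.004*y).round(4))
for n,q in(('ram',(.536,.001,.042)),('shaker',(.78,.069,.085)),('mill',(.755,-.28,.19))):
    cs=calibration('scene');print(n,proj(cs,[q]).round(0))
# bystander motion: start vs end scene difference
A=cv2.imread('pics/scene0.png',0).astype(int);B=cv2.imread('pics/f_scene.png',0).astype(int)
for n,(x0,y0,x1,y1) in dict(ram=(268,232,298,262),mill=(143,198,175,252),shaker=(230,294,252,324),tub=(245,115,280,153)).items():
    print(n,abs(A-B)[y0:y1,x0:x1].mean().round(1))
print(get_obs()['contact_force'],get_obs()['t'])
```

```text
[np.float64(356.34375), np.float64(244.078125)] 64
face centre at z 0.082 [ 0.6663 -0.0914  0.082 ]
face centre at z 0.087 [ 0.6645 -0.0955  0.087 ]
face centre at z 0.092 [ 0.6628 -0.0996  0.092 ]
expected face centre [ 0.6642 -0.103   0.087 ]
ram [[283. 239.]]
shaker [[241. 303.]]
mill [[151. 202.]]
ram 6.2
mill 3.9
shaker 4.7
tub 5.7
[0.60386442 0.35924526 0.30289493] 48.9833
```

```bash
python3 -c "
from station import finish_job
print(finish_job())"
```

```text
the job is handed in; nothing more can be done
None
```

The job is handed in after about 49 s of robot time; the interface gave no verdict. The ejector plate, slicing disc and hub cap are stacked on the drive, and the three grating discs present are in rack slots 2, 3 and 4. I did not touch the yellow look-alike.

**Stack:**
- The ejector plate centre measured (0.4778, -0.3857), within 1 mm of the drive, with radius 75.1 mm at its seat height.
- The slicing disc matched its predicted outline at its seat height.
- The cap centre was within 1 mm of the plate centre. Its radius read 37 mm instead of 38, within measuring error.
- In the final views from both fixed cameras, the slicing disc and cap still matched their predicted outlines; the ejector plate is hidden under the slicing disc.

**Grating discs:** they stand in their slots. The middle of the slot 2 disc measured up to about 7.5 mm from its slot point (limit 14 mm), leaning slightly towards its hub. That is the largest disagreement I saw. I judged the discs in slots 3 and 4 by eye against predicted outlines, where they agreed within a few mm, but did not measure them numerically.

**Bystanders:** ramekin, mill, shaker and tub showed no visible change against the starting picture. The arm was clear and touching nothing when I handed in.

**One error on the way:** two early position estimates for the slicing disc disagreed by about 1 cm, because I read the camera calibration after the arm had moved on. I measured it again with the arm still before gripping. That estimate also lay about 3 cm from the first scene view, so the disc may have been knocked aside during the run.

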